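# Change the tiles on the curing rack and weight them

## Robot

A 7-joint arm with a two-finger parallel gripper is mounted at the origin on the work surface. World frame = base frame: x ahead of the robot, y to its left, z up, the work surface at z = 0. Lengths are in m, angles in rad, forces in N, time in s.
With the tool pointing down it reaches from about 0.425 to 1.025 m from the base axis. Payload 9.4 kg.
Tool frame: the origin (TCP) lies at the very end of the fingers, on their centre line; the grasp point (between the pads) lies 19 mm behind it; z points along the fingers, y is the line along which they close (so a half turn about z gives the same grasp; the last joint's range is limited). The gripper opens to 93 mm and grips with 3 to 60 N. Pads are 15 mm wide; open, the fingers measure 128 mm over their backs; the gripper's body (75 mm by 188 mm) begins 65 mm behind the grasp point.
Start: joints at [1.152, 0.599, -0.003, 1.599, 0.002, 0.943, -0.08], TCP at [0.243, -0.683, 0.219] pointing down, gripper open.
Joint ranges: [-2.57, 2.57], [-0.35, 1.97], [-1.29, 1.29], [0.11, 2.56], [-1.05, 4.19], [0.11, 1.86], [-2.63, 2.63]. Speed limits (rad/s): [2.22, 2.22, 3.01, 3.01, 3.14, 3.14, 3.14].

## Interface

Orientations are given as a 3x3 rotation matrix whose columns are the frame's x, y, z axes.
In Python, from bench import arm gives the robot as it stands. The module is installed in compiled form; this text tells all that it offers.
- The arm moves only by the tool step_arm, never from a script. Its argument "deltas" is a list of rows, each an object of numbers: "ax", "ay", "az": the turn, a rotation vector about the world's x, y, z in degrees; "tx", "ty", "tz": the shift along the world's x, y, z in m; "hand": the opening, from -1 (shut) to 1 (fully open). In form: [{"ax": .., "ay": .., "az": .., "tx": .., "ty": .., "tz": .., "hand": ..}, ...]. A call has 1 to 20 rows; each row is the pose to reach, as a shift and turn from the pose commanded when the call began; what a row does not reach only later rows make up. A row lasts 1/12 s, in which the tool goes at most 41.7 mm and 7.16 degrees, less where a joint would pass 70% of its speed; a pose out of reach is approached as far as the arm can. A call with a gripper value outside its range is refused whole. The fingers move at their own pace and stop on an object; "force" is the grip in N (left out, the last holds). Time passes only in rows, so rows that repeat a pose let the fingers close. It gives the time, the measured TCP pose, the force, the opening and the grip force at its end, in the units of the state.
- arm.get_state(): the state, without advancing time (a new reading comes with each control period).
- arm.snapshot(name): name is "side" or "top"; returns a dict with "color" (400x640x3 uint8, red, green, blue), "z_map" (400x640 float32, m along the optical axis (not along the pixel's ray), 0 where there is no reading), "intrinsics" (3x3 intrinsics, pixels), "k1" (the pictures are not rectified: a ray, as slopes to the right and down, at radius r is drawn at 1 + k1 r^2 times it, then the intrinsics apply), "cam_to_world" (4x4, takes a point from camera to world coordinates). Camera axes: x right, y up, looking along -z (the intrinsics and any distortion apply to the point x, -y, -z); pixel columns grow to the right and rows downward; lengths in m; the calibration is good to about 2 mm. A picture is of the moment at which its call begins.
- arm.close_job(): hands the job in; it is judged then, once.
The state is a dict: "time": time; "joint_positions": joint angles; "qvel": joint speeds; "tau": joint torques, N m; "ee_pos": TCP position; "ee_rot": TCP orientation; "ft_force": force on the tool from outside, world axes, zero at the start; "moment": the same for the moment, N m; "width": finger opening in m; "grip_force": force on a finger pad.
Only numpy, scipy, OpenCV 4.12 (cv2) and the standard library are available. Lean on these libraries where they do the work, as an engineer would, in place of code of your own. Each camera call takes 0.05 s, during which the arm holds its last target. There are 200 camera calls.

## Task

Move every tile with the spatula, never with the fingers: slide under it, lift it, keep it level. Change the load of the curing rack: the finished brown tile comes out and goes squarely onto a stand that has come free, and the two mended tiles, blue and green, go from their stands into the middle of the two bays. Once both lie bare in the rack, put all the red weights from the tray on top of them, at least one on each; leave the spatula lying home on its rest, and do not knock the jar or the bottle.

Things in the scene. Friction and masses are not known exactly. Their poses are not given: they have to be found in the camera images.
- tile_blue: mended white tile with blue motif, glued to an aluminium carrier board: one flat rigid piece 96 x 96 x 10 mm thick, 0.1 to 0.25 kg. Origin: centre of its underside, z up. At the start it lies across the two rails of one stand, its x along the rails, about centred.
- tile_green: mended cream tile with green motif; same size, mass, frame and start as tile_blue, on the other stand.
- stand_a_top (a point): centre of a fixed stand, level with its rail tops: base 140 x 106 x 6 mm with two felt-topped rails 130 mm long along x, 14 mm wide, centred at y = +-40 mm, tops 28 mm above the bench. Between them under the tile runs a channel 66 mm wide and 22 mm deep (6 to 28 mm above the bench), open at both ends. x along the rails, away from the robot; z up.
- stand_b_top (a point): centre of the second stand, the same as stand_a_top.
- bay_left (a point): centre of the curing rack's left bay, on the level of its rail tops (28 mm above the bench). Each bay is a pair of rails just like a stand's. x along the rails, away from the robot; y left; z up.
- bay_right (a point): centre of the curing rack's right bay; as bay_left, 124 mm to its right.
- finished_left: finished (cured) tile with rust-brown motif on its carrier board; same size, mass and frame as tile_blue. Starts in the left bay of the rack, or is absent (None).
- finished_right: the same finished tile where it starts in the right bay instead; exactly one of the two is there.
- rack: fixed curing rack: aluminium base 165 x 236 x 6 mm with two bays side by side. Origin on the bench under the middle between the bays; x along the rails, away from the robot; y left. The near end is open; across the far end stands a back fence 42 mm high, its near face at x = 82 mm.
- spatula: cranked spatula, 0.25 kg: wooden handle 22 mm wide (y), 20 mm high, and a flat steel blade 50 mm wide, 2.5 mm thick, parallel to the handle but lower. Origin on the handle's axis; x to the blade, z up. Handle x -75 to 55 mm; sloping neck x 54 to 79 mm; blade x 77 to 172 mm, its underside at z = -50 mm. Centre of mass near x = 35 mm; grip near x = 10 mm.
- blade_tip (a point): middle of the front edge of the spatula's blade, on its underside.
- spatula_rest: fixed white rest, base 225 x 70 x 6 mm. Fork for the handle's tail at x = -50 mm (20 mm long, 44 mm wide overall, notch 32 mm wide, seat 60 mm and cheeks 72 mm above the bench); cork pad under the blade at x = 125 mm (30 mm long, 62 mm wide, top 20 mm above the bench). Origin on the bench; x from fork to pad.
- rest_home (a point): where the spatula's origin is when it lies home on its rest (70 mm above the bench, over the rest's origin, with the spatula's x along the rest's x).
- weight_tray: fixed wooden tray 145 x 145 mm with four compartments (2 x 2, each about 66 mm square), floor 4 mm thick, walls and dividers 14 mm high and 4 mm thick. Origin: centre of its underside on the bench.
- weight_1: felt-covered steel weight, a dark red rounded block 46 (its x) x 28 x 28 mm, 0.15 to 0.3 kg. Origin: centre of its underside as built (z = 0 face; block spans z 0 to 28 mm). Any face may lie down. Starts in a compartment of the weight tray, or is absent (None).
- weight_1_mid (a point): the middle of weight_1.
- weight_2: felt-covered steel weight, a dark red rounded block 46 (its x) x 28 x 28 mm, 0.15 to 0.3 kg. Origin: centre of its underside as built (z = 0 face; block spans z 0 to 28 mm). Any face may lie down. Starts in a compartment of the weight tray, or is absent (None).
- weight_2_mid (a point): the middle of weight_2.
- weight_3: felt-covered steel weight, a dark red rounded block 46 (its x) x 28 x 28 mm, 0.15 to 0.3 kg. Origin: centre of its underside as built (z = 0 face; block spans z 0 to 28 mm). Any face may lie down. Starts in a compartment of the weight tray, or is absent (None).
- weight_3_mid (a point): the middle of weight_3.
- weight_4: felt-covered steel weight, a dark red rounded block 46 (its x) x 28 x 28 mm, 0.15 to 0.3 kg. Origin: centre of its underside as built (z = 0 face; block spans z 0 to 28 mm). Any face may lie down. Starts in a compartment of the weight tray, or is absent (None).
- weight_4_mid (a point): the middle of weight_4.
- pick_jar: bystander: jar of wooden picks with purple lid, 50 mm across, 88 mm high; origin at the centre of its underside.
- glue_bottle: bystander: white bottle 44 mm across, 115 mm high; origin at the centre of its underside.
Mind the look-alikes: they are no part of the job. Leave any black look-alike of the tile_green alone.

How it is judged:
By the outcome, as a careful person would: the job done as asked, in the order asked, and still so for the second after the job is handed in, with the robot touching nothing.
Of finished_left, finished_right only 1 to 1 are there at a start; the rules pass over those that are not, and their reading is None.
Of weight_1, weight_2, weight_3, weight_4 only 2 to 4 are there at a start; the rules pass over those that are not, and their reading is None.
At some moment in a run one of weight_1, weight_2, weight_3, weight_4 may be knocked a few centimetres aside while the robot is not near it.
It also fails if it takes over 210 s, if anything falls off the work surface, if the arm or the gripper's body presses on something with over 40 N, if the wrist force passes 120 N, or if a joint passes its speed limit or range.

## Working session

There is one attempt and no reset: what is moved stays moved. The work goes in short steps, Python scripts to look and compute and a tool call to move; the robot and the scene stay as the last step left them, time stands still between calls to the robot, and variables do not carry over. Pictures are saved under pics/ and viewed, at most 14 in all, crops included, and the job is handed in when it is done.

Besides the shell and the picture viewer there is one more tool, called after "Call:" as name(argument=value, ...) on one line, values as JSON. step_arm: Moves the arm, as the interface text tells. Its arguments: {"type":"object","properties":{"deltas":{"type":"array","items":{"type":"object","properties":{"ax":{"type":"number"},"ay":{"type":"number"},"az":{"type":"number"},"tx":{"type":"number"},"ty":{"type":"number"},"tz":{"type":"number"},"hand":{"type":"number"}}}},"force":{"type":"number"}},"required":["deltas"]}

```bash
mkdir -p pics; cat > h.py <<'E'
import numpy as np, cv2
from bench import arm
def snap(n,tag):
    s=arm.snapshot(n); np.savez(f'pics/{tag}.npz',**{k:np.array(v) for k,v in s.items()})
    cv2.imwrite(f'pics/{tag}.png',cv2.cvtColor(s['color'],cv2.COLOR_RGB2BGR)); return s
def load(tag): return dict(np.load(f'pics/{tag}.npz'))
def rays(s,uv):
    K=s['intrinsics'];k=float(s['k1']);uv=np.atleast_2d(np.array(uv,float))
    d=np.c_[(uv[:,0]-K[0,2])/K[0,0],(uv[:,1]-K[1,2])/K[1,1]]
    u=d.copy()
    for _ in range(20): u=d/(1+k*(u**2).sum(1,keepdims=True))
    return np.c_[u[:,0],-u[:,1],-np.ones(len(u))]
def atz(s,uv,z):
    "world point on pixel ray at height z"
    T=s['cam_to_world'];r=rays(s,uv)@T[:3,:3].T
    t=(z-T[2,3])/r[:,2]; return T[:3,3]+r*t[:,None]
def cloud(s):
    h,w=s['z_map'].shape;v,u=np.mgrid[:h,:w]
    r=rays(s,np.c_[u.ravel(),v.ravel()])*s['z_map'].ravel()[:,None]
    P=r@s['cam_to_world'][:3,:3].T+s['cam_to_world'][:3,3]
    P[s['z_map'].ravel()==0]=np.nan
    return P.reshape(h,w,3)
def proj(s,P):
    T=np.linalg.inv(s['cam_to_world']);P=np.atleast_2d(P)@T[:3,:3].T+T[:3,3]
    d=np.c_[P[:,0]/-P[:,2],-P[:,1]/-P[:,2]];d=d*(1+float(s['k1'])*(d**2).sum(1,keepdims=True))
    K=s['intrinsics'];return np.c_[d[:,0]*K[0,0]+K[0,2],d[:,1]*K[1,1]+K[1,2]]
E
python3 - <<'E'
from h import *
for n in('top','side'):
    s=snap(n,n+'0');print(n,s['cam_to_world'].round(3).tolist(),s['intrinsics'].tolist(),s['k1'])
print(arm.get_state())
E
```

```text
top [[0.001, 0.987, -0.161, 0.257], [-1.0, -0.001, -0.008, -0.013], [-0.008, 0.161, 0.987, 1.279], [0.0, 0.0, 0.0, 1.0]] [[483.4940774328774, 0.0, 315.5816281917122], [0.0, 483.4940774328774, 203.4207399577733], [0.0, 0.0, 1.0]] 0.006389557747701107
side [[-0.695, 0.552, -0.46, -0.211], [-0.719, -0.548, 0.427, 0.63], [-0.017, 0.628, 0.778, 1.219], [0.0, 0.0, 0.0, 1.0]] [[479.41562662352334, 0.0, 319.8261275845886], [0.0, 479.41562662352334, 199.73334127475505], [0.0, 0.0, 1.0]] -0.12405150923514299
{'time': 0.1, 'joint_positions': array([ 1.15225665,  0.60005861, -0.00257064,  1.6000109 ,  0.00182569,
        0.9428421 , -0.07985299]), 'qvel': array([ 0.00058685, -0.00241027, -0.00091405, -0.00326409,  0.000882  ,
        0.00038398, -0.00036391]), 'tau': array([ 5.31829748e-03, -7.66552663e+01,  1.50200196e+00, -2.52935171e+01,
       -5.23394637e-02,  1.35699817e-02,  6.66266965e-05]), 'ee_pos': array([ 0.2429014 , -0.68267751,  0.21785008]), 'ee_rot': array([[ 9.42125087e-01,  3.35261101e-01, -5.61205553e-04],
       [ 3.35261546e-01, -9.42124343e-01,  1.19130738e-03],
       [-1.29326390e-04, -1.31051121e-03, -9.99999133e-01]]), 'ft_force': array([-1.10201523,  1.80872445,  0.50671919]), 'moment': array([ 0.04628755, -0.01629589, -0.02246737]), 'grip_force': 0.0, 'width': 0.09307215216723443}
```

View pics/top0.png

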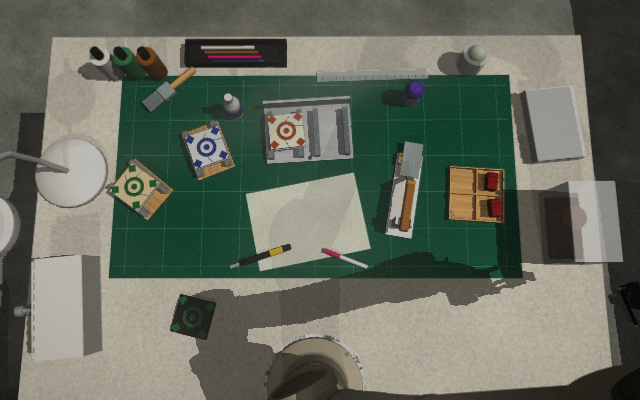

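View pics/side0.png

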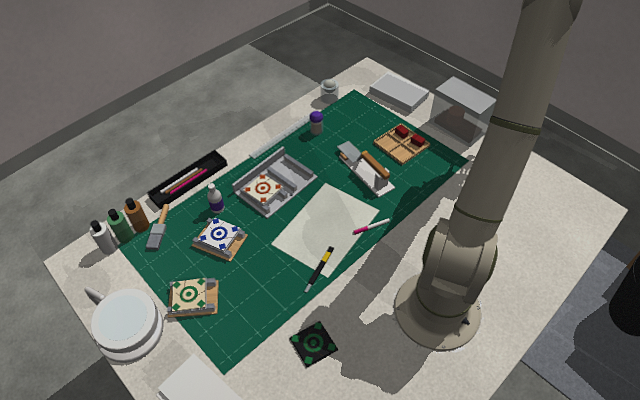

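```bash
python3 - <<'E'
from h import *
s=load('top0');c=s['color'][...,::-1]
def crop(x0,y0,x1,y1,k,n):
    a=cv2.resize(c[y0:y1,x0:x1],None,fx=k,fy=k,interpolation=cv2.INTER_CUBIC)
    for x in range((x0+19)//20*20,x1,20):
        cv2.putText(a,str(x),(int((x-x0)*k),8),0,.3,(0,255,255),1);cv2.line(a,(int((x-x0)*k),0),(int((x-x0)*k),a.shape[0]),(0,255,255) if 0 else (90,90,90),1)
    for y in range((y0+19)//20*20,y1,20):
        cv2.putText(a,str(y),(0,int((y-y0)*k)),0,.3,(0,255,255),1);cv2.line(a,(0,int((y-y0)*k)),(a.shape[1],int((y-y0)*k)),(90,90,90),1)
    cv2.imwrite(n,a)
crop(100,88,360,228,3,'pics/cA.png');crop(375,130,515,245,5,'pics/cB.png')
P=cloud(s);np.set_printoptions(suppress=True,precision=3)
for uv in [(207,148),(135,188),(286,130),(330,130),(314,130),(404,200),(411,160),(493,182),(496,207),(462,180),(450,120),(300,200)]: print(uv,P[uv[1],uv[0]])
E
```

```text
(207, 148) [0.608 0.285 0.04 ]
(135, 188) [0.5   0.469 0.041]
(286, 130) [0.658 0.076 0.038]
(330, 130) [ 0.668 -0.042  0.006]
(314, 130) [0.66  0.001 0.032]
(404, 200) [ 0.461 -0.225  0.082]
(411, 160) [ 0.58  -0.258  0.021]
(493, 182) [ 0.518 -0.47   0.028]
(496, 207) [ 0.451 -0.471  0.036]
(462, 180) [ 0.53  -0.397  0.   ]
(450, 120) [ 0.697 -0.372  0.002]
(300, 200) [0.475 0.039 0.004]
```

View pics/cA.png

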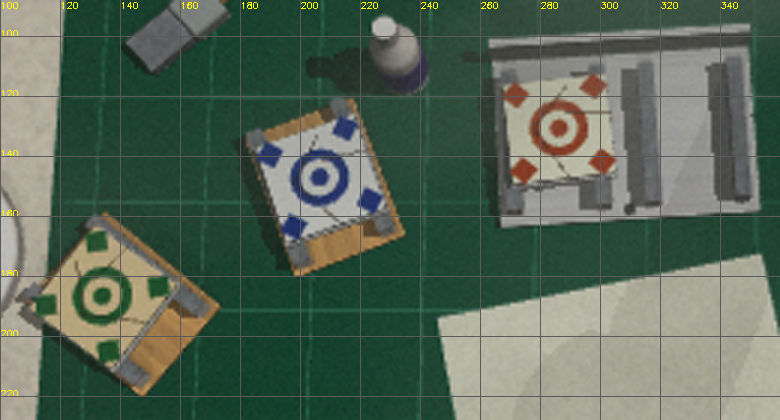

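View pics/cB.png

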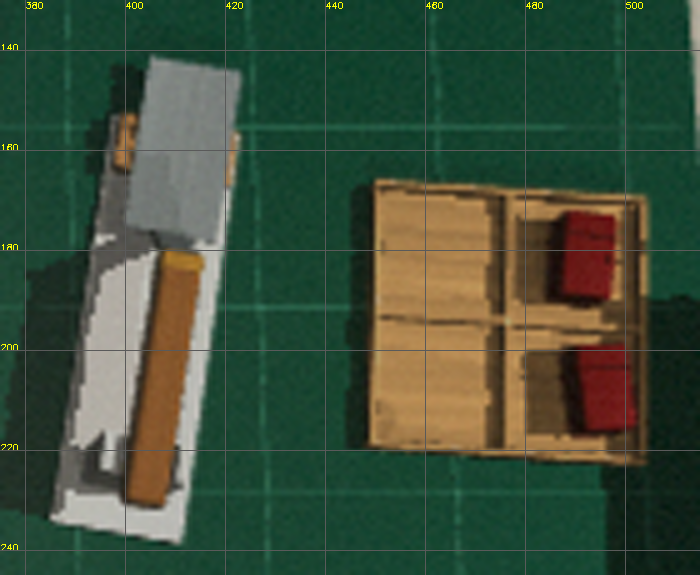

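```bash
cat > fit.py <<'E'
from h import *
from scipy.optimize import minimize
def rect(l,w,z,cx=0,cy=0):
    a=np.array([[-l/2,-w/2],[l/2,-w/2],[l/2,w/2],[-l/2,w/2]])+[cx,cy]; return np.c_[a,[z]*4]
def samp(polys,n=40):
    return np.vstack([p[i]+(p[(i+1)%4]-p[i])*t for p in polys for i in range(4) for t in np.linspace(.04,.96,n)[:,None]])
def place(m,q):
    c,s=np.cos(q[2]),np.sin(q[2]); return np.c_[q[0]+c*m[:,0]-s*m[:,1],q[1]+s*m[:,0]+c*m[:,1],m[:,2]]
def grad(s,sig):
    g=cv2.GaussianBlur(s['color'].astype(np.float32),(0,0),sig)
    return np.sqrt(sum(cv2.Sobel(g,cv2.CV_32F,a,1-a)**2 for a in(0,1)).sum(2))
def fit(ss,polys,q0):
    m=samp(polys);q=np.array(q0,float)
    for sig in(2.,1.,.7):
        G=[grad(s,sig) for s in ss]
        def f(q):
            r=0
            for s,g in zip(ss,G):
                uv=proj(s,place(m,q)).astype(np.float32)
                r-=np.minimum(cv2.remap(g,uv[:,0],uv[:,1],cv2.INTER_LINEAR),np.percentile(g,99)).mean()
            return r
        q=minimize(f,q,method='Nelder-Mead',options=dict(initial_simplex=q+np.vstack([np.zeros(3),np.diag([.008,.008,.08])]),xatol=1e-5,fatol=1e-4)).x
    return q
tile=[rect(.096,.096,.038)]
stand=[rect(.14,.106,.006),rect(.13,.014,.028,0,.04),rect(.13,.014,.028,0,-.04)]
bay=lambda y:[rect(.13,.014,.028,0,y+.04),rect(.13,.014,.028,0,y-.04)]
rack=[rect(.165,.236,.006)]+bay(.062)+bay(-.062)
E
python3 - <<'E'
from fit import *
np.set_printoptions(suppress=True,precision=4)
t,sd=load('top0'),load('side0')
def yaw(a,b): return np.arctan2(b[1]-a[1],b[0]-a[0])
B=atz(t,[(234.7,165.3),(199,180),(217.3,120.7),(181.7,134.7)],.006)
G=atz(t,[(173,190),(148.3,219.7),(134,159)],.006)
R=atz(t,[(267.3,163.7),(353.3,158)],.006)
print(B,G,R)
yb=yaw(B[0],B[2]);yg=yaw(G[0],G[2]);yr=yaw(R[1],R[0])-np.pi/2
items={'standB':(stand,[*B.mean(0)[:2],yb]),'standG':(stand,[*((G[1]+G[2])/2)[:2],yg]),
'rack':(rack,[*(R.mean(0)[:2]+.0825*np.array([np.cos(yr),np.sin(yr)])),yr]),
'tileB':(tile,[.608,.285,yb]),'tileG':(tile,[.5,.469,yg]),'tileF':(tile,[.658,.076,yr])}
img=[t['color'][...,::-1].copy(),sd['color'][...,::-1].copy()];k=3
A=[cv2.resize(i,None,fx=k,fy=k,interpolation=cv2.INTER_CUBIC) for i in img]
for n,(p,q0) in items.items():
    qs=[fit(ss,p,q0) for ss in([t],[sd],[t,sd])]
    print(n,np.array(q0),*qs)
    for s,a,q in zip((t,sd),A,qs[:2]):
        for r in p: cv2.polylines(a,[np.round((proj(s,place(r,q))+.5)*k*8-4).astype(int)],True,(255,0,255) if 'tile' in n else (0,255,255),1,cv2.LINE_AA,3)
a=A[0][88*k:228*k,100*k:360*k];b=A[1][140*k:325*k,155*k:330*k]
cv2.imwrite('pics/fA.png',a);cv2.imwrite('pics/fB.png',b)
E
```

```text
[[0.5697 0.2161 0.006 ]
 [0.5292 0.3112 0.006 ]
 [0.6956 0.2674 0.006 ]
 [0.6558 0.3636 0.006 ]] [[0.5018 0.38   0.006 ]
 [0.4215 0.4419 0.006 ]
 [0.5876 0.4901 0.006 ]] [[ 0.5741  0.1279  0.006 ]
 [ 0.5896 -0.1048  0.006 ]]
standB [0.6126 0.2896 0.3872] [0.614  0.2898 0.375 ] [0.609  0.2865 0.3102] [0.6066 0.2843 0.2649]
standG [0.5045 0.466  0.9092] [0.505  0.4674 0.8841] [0.5041 0.4677 0.8818] [0.5044 0.4676 0.8798]
rack [0.6642 0.0171 0.0666] [0.6656 0.0178 0.0657] [0.6552 0.0196 0.0575] [0.6421 0.0177 0.0605]
tileB [0.608  0.285  0.3872] [0.6125 0.2844 0.3629] [0.61   0.2896 0.3446] [0.6103 0.2893 0.3508]
tileG [0.5    0.469  0.9092] [0.5069 0.4723 0.8661] [0.5024 0.4734 0.9636] [0.5032 0.4729 0.9835]
tileF [0.658  0.076  0.0666] [0.6611 0.0675 0.0881] [0.6583 0.0795 0.1044] [0.6592 0.0782 0.1698]
```

View pics/fA.png

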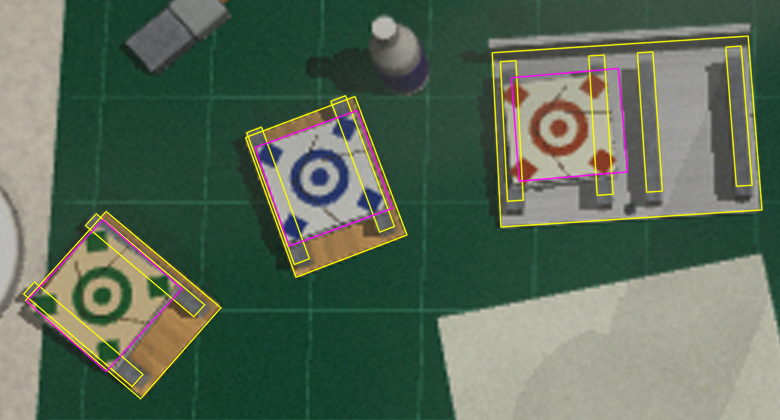

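View pics/fB.png

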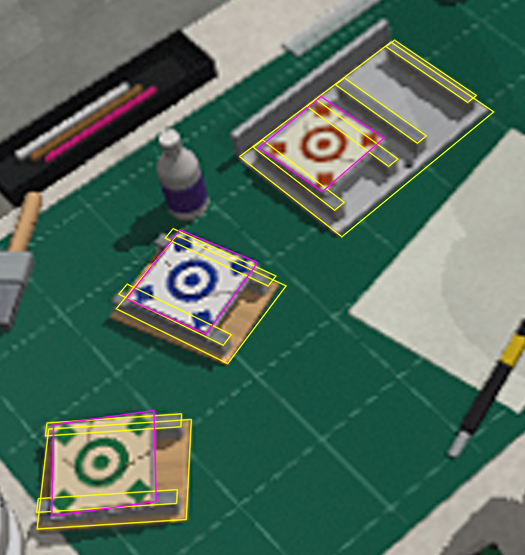

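```bash
cat >> h.py <<'E'
def ortho(s,q,z,L=.16,W=.16,k=1.6):
    "view with q's x up, y left, at height z; k px/mm"
    h,w=int(L*1000*k),int(W*1000*k);v,u=np.mgrid[:h,:w]
    x=L/2-v/k/1000;y=W/2-u/k/1000;c,n=np.cos(q[2]),np.sin(q[2])
    uv=proj(s,np.c_[(q[0]+c*x-n*y).ravel(),(q[1]+n*x+c*y).ravel(),np.full(h*w,z)]).astype(np.float32).reshape(h,w,2)
    a=cv2.remap(s['color'],uv,None,cv2.INTER_CUBIC)[...,::-1].copy()
    for i in range(-int(L*50),int(L*50)+1): 
        p=int((L/2-i*.01)*1000*k);cv2.line(a,(0,p),(10 if i%5==0 else 5,p),(0,255,255),1);cv2.line(a,(w-8,p),(w,p),(0,255,255),1)
    for i in range(-int(W*50),int(W*50)+1):
        p=int((W/2-i*.01)*1000*k);cv2.line(a,(p,0),(p,10 if i%5==0 else 5),(0,255,255),1);cv2.line(a,(p,h-8),(p,h),(0,255,255),1)
    return a
E
python3 - <<'E'
from h import *
t,sd=load('top0'),load('side0')
Q=[(.613,.288,.375),(.505,.470,.884),(.660,.075,.066)]
cv2.imwrite('pics/o1.png',np.vstack([np.hstack([ortho(s,q,.038) for q in Q]) for s in(t,sd)]))
E
```

```text
(no output)
```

View pics/o1.png

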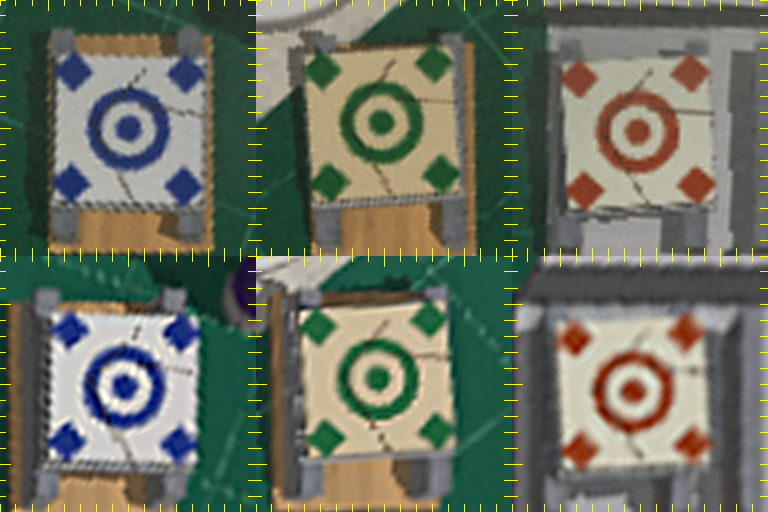

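```bash
python3 - <<'E'
from h import *
np.set_printoptions(suppress=True,precision=4)
t,sd=load('top0'),load('side0')
k=1.3
Q=[((.613,.288,.375),.17,.15),((.505,.470,.884),.17,.15),((.66,.018,.066),.2,.26)]
rows=[]
for s in(t,sd):
    im=[ortho(s,q,.028,l,w,k) for q,l,w in Q]; H=max(i.shape[0] for i in im)
    rows.append(np.hstack([cv2.copyMakeBorder(i,0,H-i.shape[0],0,0,0) for i in im]))
cv2.imwrite('pics/o2.png',np.vstack(rows)); print([i.shape for i in im])
h=atz(t,[(400,230),(408,231.4),(407.6,180),(415.6,181)],.080);b=atz(t,[(405,141.4),(423.4,144.2),(400.5,176),(416.5,179)],.0225)
a=(h[0]+h[1])/2;f=(h[2]+h[3])/2;tip=(b[0]+b[1])/2
print('tail',a,'front',f,'len',np.linalg.norm(f-a),'tip',tip,'yaw',np.arctan2(*(f-a)[1::-1]),np.arctan2(*(tip-a)[1::-1]),np.linalg.norm(tip[:2]-a[:2]))
print('blade corners',b)
# side-cloud of handle: brownish/orange points z in .07-.09
for n,s in(('t',t),('s',sd)):
    P=cloud(s);c=s['color'].astype(int)
    m=(P[...,2]>.066)&(P[...,2]<.095)&(abs(P[...,0]-.47)<.12)&(abs(P[...,1]+.235)<.08)
    p=P[m];q=cv2.minAreaRect(p[:,:2].astype(np.float32)*1000);print(n,m.sum(),q,np.median(p[:,2]))
    w=P[(P[...,0]>.38)&(P[...,0]<.56)&(P[...,1]<-.38)&(P[...,1]>-.56)&(c[...,0]>2.2*c[...,1])&(c[...,0]>60)]
    if len(w): print('weights',len(w)); 
    for lo,hi in((.42,.485),(.485,.56)):
        v=w[(w[:,0]>lo)&(w[:,0]<hi)&(w[:,2]>.02)]
        print(cv2.minAreaRect(v[:,:2].astype(np.float32)*1000),np.percentile(v[:,2],[50,90]))
E
```

```text
[(221, 195, 3), (221, 195, 3), (260, 338, 3)]
tail [ 0.3842 -0.2232  0.08  ] front [ 0.5115 -0.246   0.08  ] len 0.12939452556730924 tip [ 0.627  -0.2673  0.0225] yaw -0.1773641052001768 -0.17982044756996352 0.24678141550267907
blade corners [[ 0.6309 -0.2428  0.0225]
 [ 0.623  -0.2918  0.0225]
 [ 0.536  -0.2282  0.0225]
 [ 0.5278 -0.2703  0.0225]]
t 531 ((451.45947265625, -228.10353088378906), (43.851036071777344, 134.99037170410156), 84.85537719726562) 0.08017650586254277
weights 327
((451.1412353515625, -474.204345703125), (43.5058479309082, 31.804031372070312), 3.64762282371521) [0.0333 0.0359]
((521.4088134765625, -466.6934814453125), (26.472436904907227, 44.66275405883789), 83.11640930175781) [0.0331 0.0363]
s 283 ((448.6484375, -227.7214813232422), (45.69013977050781, 133.37550354003906), 81.37125396728516) 0.07584872366653106
weights 128
((447.1646423339844, -469.2821960449219), (45.928611755371094, 26.45705795288086), 6.678452491760254) [0.0286 0.0324]
((520.4937133789062, -462.38153076171875), (32.2205810546875, 46.14518737792969), 84.46741485595703) [0.0285 0.0316]
```

View pics/o2.png

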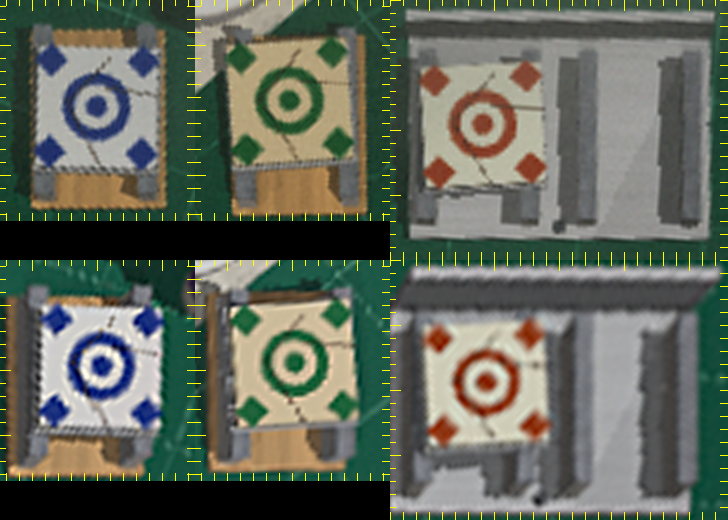

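```bash
cat > motif.py <<'E'
from h import *
def motif(s,col,c,z=.038,rad=.075):
    "4 diamond centroids at tile top -> x,y,yaw(mod 90deg)"
    h,w=s['z_map'].shape;v,u=np.mgrid[:h,:w]
    k=4;big=cv2.resize(s['color'],None,fx=k,fy=k,interpolation=cv2.INTER_CUBIC).astype(int)
    R,G,B=[big[...,i] for i in range(3)]
    m={'blue':(B>1.5*R)&(B>1.35*G),'green':(G>1.6*R)&(G>1.25*B),'brown':(R>1.7*G)&(R>1.8*B)}[col].astype(np.uint8)
    n,l,st,ce=cv2.connectedComponentsWithStats(m)
    p=atz(s,(ce+.5)/k-.5,z)[:,:2]
    ok=[i for i in range(1,n) if st[i,4]>k*k*10 and st[i,4]<k*k*110 and .035<np.hypot(*(p[i]-c))<rad]
    D=p[ok]
    if len(D)!=4: return ok and [(D-c).round(4).tolist(),st[ok,4].tolist()]
    a=np.arctan2(*(D-D.mean(0)).T[::-1]);r=np.angle(np.exp(4j*(a-np.pi/4)).sum())/4
    return [*D.mean(0).round(4),round(r,4),np.hypot(*(D-D.mean(0)).T).round(4)]
E
python3 - <<'E'
from motif import *
from fit import *
for n in('top0','side0'):
    s=load(n)
    for c,q in(('blue',(.613,.288)),('green',(.507,.473)),('brown',(.657,.078))): print(n,c,motif(s,c,np.array(q)))
t,sd=load('top0'),load('side0')
for b in([rect(.14,.106,.006)],stand):
  for y in(.86,.95): print([fit([s],b,[.504,.468,y]).round(4) for s in(t,sd)])
  for y in(.36,.4): print('B',[fit([s],b,[.61,.29,y]).round(4) for s in(t,sd)])
E
```

```text
top0 blue [np.float64(0.6127), np.float64(0.2879), np.float64(0.3514), array([0.05  , 0.0498, 0.0501, 0.0497])]
top0 green [np.float64(0.5059), np.float64(0.4741), np.float64(-0.6177), array([0.0497, 0.0498, 0.0498, 0.05  ])]
top0 brown [np.float64(0.6578), np.float64(0.0765), np.float64(0.1191), array([0.0498, 0.0496, 0.0496, 0.0498])]
side0 blue [np.float64(0.6103), np.float64(0.2898), np.float64(0.3506), array([0.0496, 0.0498, 0.0495, 0.0495])]
side0 green [[[-0.0518, -0.0061], [-0.0116, 0.0516]], [481, 472]]
side0 brown [np.float64(0.6549), np.float64(0.0791), np.float64(0.1211), array([0.0495, 0.0496, 0.0491, 0.0499])]
[array([0.5053, 0.4665, 0.8978]), array([0.5091, 0.4643, 0.8909])]
[array([0.5051, 0.4665, 0.9018]), array([0.509 , 0.4644, 0.8932])]
B [array([0.614 , 0.2899, 0.3769]), array([0.6091, 0.2954, 0.3825])]
B [array([0.614 , 0.2897, 0.3761]), array([0.6092, 0.2955, 0.3825])]
[array([0.5049, 0.4674, 0.8827]), array([0.504 , 0.4678, 0.8816])]
[array([0.5015, 0.4617, 1.0593]), array([0.5041, 0.4678, 0.8813])]
B [array([0.6141, 0.2895, 0.3761]), array([0.6127, 0.2874, 0.39  ])]
B [array([0.614 , 0.2898, 0.376 ]), array([0.6105, 0.293 , 0.3835])]
```

Call:
step_arm(deltas=[{"tx": 0.2236,"ty": 0.4447,"tz": -0.06,"az": -29.8,"hand": 1},{"tx": 0.2236,"ty": 0.4447,"tz": -0.06,"az": -29.8,"hand": 1},{"tx": 0.2236,"ty": 0.4447,"tz": -0.06,"az": -29.8,"hand": 1},{"tx": 0.2236,"ty": 0.4447,"tz": -0.06,"az": -29.8,"hand": 1},{"tx": 0.2236,"ty": 0.4447,"tz": -0.06,"az": -29.8,"hand": 1},{"tx": 0.2236,"ty": 0.4447,"tz": -0.06,"az": -29.8,"hand": 1},{"tx": 0.2236,"ty": 0.4447,"tz": -0.06,"az": -29.8,"hand": 1},{"tx": 0.2236,"ty": 0.4447,"tz": -0.06,"az": -29.8,"hand": 1},{"tx": 0.2236,"ty": 0.4447,"tz": -0.06,"az": -29.8,"hand": 1},{"tx": 0.2236,"ty": 0.4447,"tz": -0.06,"az": -29.8,"hand": 1},{"tx": 0.2236,"ty": 0.4447,"tz": -0.06,"az": -29.8,"hand": 1},{"tx": 0.2236,"ty": 0.4447,"tz": -0.06,"az": -29.8,"hand": 1},{"tx": 0.2236,"ty": 0.4447,"tz": -0.06,"az": -29.8,"hand": 1},{"tx": 0.2236,"ty": 0.4447,"tz": -0.06,"az": -29.8,"hand": 1},{"tx": 0.2236,"ty": 0.4447,"tz": -0.06,"az": -29.8,"hand": 1},{"tx": 0.2236,"ty": 0.4447,"tz": -0.06,"az": -29.8,"hand": 1},{"tx": 0.2236,"ty": 0.4447,"tz": -0.06,"az": -29.8,"hand": 1}])

```text
invalid input
```

Call:
step_arm(deltas=[{"ax": 0,"ay": 0,"az": -29.8,"tx": 0.224,"ty": 0.445,"tz": -0.06,"hand": 1.0},{"ax": 0,"ay": 0,"az": -29.8,"tx": 0.224,"ty": 0.445,"tz": -0.06,"hand": 1.0}], force=20)

```text
time: 0.27
ee_pos: [0.2782, -0.61, 0.2078]
ee_rot: [[0.997, 0.082, -0.001], [0.082, -0.997, -0.0], [-0.001, 0.0, -1.0]]
ft_force: [1.5, 0.3, -0.3]
width: 0.0932
grip_force: 0.0
```

Call:
step_arm(deltas=[{"ax": 0,"ay": 0,"az": -15.2,"tx": 0.187,"ty": 0.371,"tz": -0.05,"hand": 1.0},{"ax": 0,"ay": 0,"az": -15.2,"tx": 0.187,"ty": 0.371,"tz": -0.05,"hand": 1.0},{"ax": 0,"ay": 0,"az": -15.2,"tx": 0.187,"ty": 0.371,"tz": -0.05,"hand": 1.0},{"ax": 0,"ay": 0,"az": -15.2,"tx": 0.187,"ty": 0.371,"tz": -0.05,"hand": 1.0},{"ax": 0,"ay": 0,"az": -15.2,"tx": 0.187,"ty": 0.371,"tz": -0.05,"hand": 1.0},{"ax": 0,"ay": 0,"az": -15.2,"tx": 0.187,"ty": 0.371,"tz": -0.05,"hand": 1.0},{"ax": 0,"ay": 0,"az": -15.2,"tx": 0.187,"ty": 0.371,"tz": -0.05,"hand": 1.0},{"ax": 0,"ay": 0,"az": -15.2,"tx": 0.187,"ty": 0.371,"tz": -0.05,"hand": 1.0},{"ax": 0,"ay": 0,"az": -15.2,"tx": 0.187,"ty": 0.371,"tz": -0.05,"hand": 1.0},{"ax": 0,"ay": 0,"az": -15.2,"tx": 0.187,"ty": 0.371,"tz": -0.05,"hand": 1.0},{"ax": 0,"ay": 0,"az": -15.2,"tx": 0.187,"ty": 0.371,"tz": -0.05,"hand": 1.0},{"ax": 0,"ay": 0,"az": -15.2,"tx": 0.187,"ty": 0.371,"tz": -0.05,"hand": 1.0}], force=20)

```text
time: 1.27
ee_pos: [0.4684, -0.2351, 0.1581]
ee_rot: [[0.986, -0.167, -0.001], [-0.167, -0.986, 0.001], [-0.001, -0.001, -1.0]]
ft_force: [-0.8, -0.7, -0.4]
width: 0.0928
grip_force: 0.0
```

Call:
step_arm(deltas=[{"az": 0,"tx": 0,"ty": 0,"tz": -0.03,"hand": 1.0},{"az": 0,"tx": 0,"ty": 0,"tz": -0.06,"hand": 1.0},{"az": 0,"tx": 0,"ty": 0,"tz": -0.08,"hand": 1.0},{"az": 0,"tx": 0,"ty": 0,"tz": -0.097,"hand": 1.0},{"az": 0,"tx": 0,"ty": 0,"tz": -0.107,"hand": 1.0},{"az": 0,"tx": 0,"ty": 0,"tz": -0.107,"hand": 1.0},{"az": 0,"tx": 0,"ty": 0,"tz": -0.107,"hand": 1.0},{"az": 0,"tx": 0,"ty": 0,"tz": -0.107,"hand": 1.0}], force=20)

```text
invalid input
```

Call:
step_arm(deltas=[{"ax": 0,"ay": 0,"az": 0,"tx": 0,"ty": 0,"tz": -0.03,"hand": 1.0},{"ax": 0,"ay": 0,"az": 0,"tx": 0,"ty": 0,"tz": -0.06,"hand": 1.0},{"ax": 0,"ay": 0,"az": 0,"tx": 0,"ty": 0,"tz": -0.08,"hand": 1.0},{"ax": 0,"ay": 0,"az": 0,"tx": 0,"ty": 0,"tz": -0.097,"hand": 1.0},{"ax": 0,"ay": 0,"az": 0,"tx": 0,"ty": 0,"tz": -0.107,"hand": 1.0},{"ax": 0,"ay": 0,"az": 0,"tx": 0,"ty": 0,"tz": -0.107,"hand": 1.0},{"ax": 0,"ay": 0,"az": 0,"tx": 0,"ty": 0,"tz": -0.107,"hand": 1.0},{"ax": 0,"ay": 0,"az": 0,"tx": 0,"ty": 0,"tz": -0.107,"hand": 1.0}], force=20)

```text
time: 1.93
ee_pos: [0.4674, -0.239, 0.0525]
ee_rot: [[0.985, -0.174, 0.001], [-0.174, -0.985, -0.001], [0.001, 0.0, -1.0]]
ft_force: [-0.3, 0.1, 0.1]
width: 0.0932
grip_force: 0.0
```

```bash
python3 - <<'E'
from h import *
st=arm.get_state();print(st['time'],st['ee_pos'].round(4),np.degrees(np.arctan2(st['ee_rot'][1,0],st['ee_rot'][0,0])))
E
```

```text
1.9333 [ 0.4674 -0.239   0.0525] -9.991824901692194
```

Call:
step_arm(deltas=[{"ax": 0,"ay": 0,"az": 0,"tx": 0,"ty": 0,"tz": -0.001,"hand": -1},{"ax": 0,"ay": 0,"az": 0,"tx": 0,"ty": 0,"tz": -0.001,"hand": -1},{"ax": 0,"ay": 0,"az": 0,"tx": 0,"ty": 0,"tz": -0.001,"hand": -1},{"ax": 0,"ay": 0,"az": 0,"tx": 0,"ty": 0,"tz": -0.001,"hand": -1},{"ax": 0,"ay": 0,"az": 0,"tx": 0,"ty": 0,"tz": -0.001,"hand": -1},{"ax": 0,"ay": 0,"az": 0,"tx": 0,"ty": 0,"tz": -0.001,"hand": -1},{"ax": 0,"ay": 0,"az": 0,"tx": 0,"ty": 0,"tz": -0.001,"hand": -1},{"ax": 0,"ay": 0,"az": 0,"tx": 0,"ty": 0,"tz": -0.001,"hand": -1},{"ax": 0,"ay": 0,"az": 0,"tx": 0,"ty": 0,"tz": -0.001,"hand": -1},{"ax": 0,"ay": 0,"az": 0,"tx": 0,"ty": 0,"tz": -0.001,"hand": -1}], force=20)

```text
time: 2.77
ee_pos: [0.4672, -0.2381, 0.0506]
ee_rot: [[0.985, -0.173, -0.0], [-0.173, -0.985, 0.0], [-0.0, -0.0, -1.0]]
ft_force: [0.4, -0.1, 1.4]
width: 0.0308
grip_force: 0.0
```

Call:
step_arm(deltas=[{"ax": 0,"ay": 0,"az": 0,"tx": 0,"ty": 0,"tz": 0,"hand": -1},{"ax": 0,"ay": 0,"az": 0,"tx": 0,"ty": 0,"tz": 0,"hand": -1},{"ax": 0,"ay": 0,"az": 0,"tx": 0,"ty": 0,"tz": 0,"hand": -1},{"ax": 0,"ay": 0,"az": 0,"tx": 0,"ty": 0,"tz": 0,"hand": -1},{"ax": 0,"ay": 0,"az": 0,"tx": 0,"ty": 0,"tz": 0,"hand": -1},{"ax": 0,"ay": 0,"az": 0,"tx": 0,"ty": 0,"tz": 0,"hand": -1}], force=60)

```text
time: 3.27
ee_pos: [0.4671, -0.238, 0.0506]
ee_rot: [[0.985, -0.172, -0.0], [-0.172, -0.985, 0.0], [-0.0, -0.0, -1.0]]
ft_force: [-1.9, 1.6, 0.2]
width: 0.0215
grip_force: 60.0
```

Call:
step_arm(deltas=[{"ax": 0,"ay": 0,"az": 0,"tx": 0,"ty": 0,"tz": 0.01,"hand": -1},{"ax": 0,"ay": 0,"az": 0,"tx": 0,"ty": 0,"tz": 0.03,"hand": -1},{"ax": 0,"ay": 0,"az": 0,"tx": 0,"ty": 0,"tz": 0.05,"hand": -1},{"ax": 0,"ay": 0,"az": 0.5,"tx": -0.002,"ty": 0.01,"tz": 0.065,"hand": -1},{"ax": 0,"ay": 0,"az": 2,"tx": -0.006,"ty": 0.03,"tz": 0.07,"hand": -1},{"ax": 0,"ay": 0,"az": 4,"tx": -0.01,"ty": 0.06,"tz": 0.07,"hand": -1},{"ax": 0,"ay": 0,"az": 6.5,"tx": -0.014,"ty": 0.095,"tz": 0.07,"hand": -1},{"ax": 0,"ay": 0,"az": 9,"tx": -0.018,"ty": 0.13,"tz": 0.07,"hand": -1},{"ax": 0,"ay": 0,"az": 11.5,"tx": -0.022,"ty": 0.165,"tz": 0.07,"hand": -1},{"ax": 0,"ay": 0,"az": 14,"tx": -0.026,"ty": 0.2,"tz": 0.07,"hand": -1},{"ax": 0,"ay": 0,"az": 16.5,"tx": -0.03,"ty": 0.235,"tz": 0.07,"hand": -1},{"ax": 0,"ay": 0,"az": 19,"tx": -0.034,"ty": 0.27,"tz": 0.07,"hand": -1},{"ax": 0,"ay": 0,"az": 21.5,"tx": -0.038,"ty": 0.305,"tz": 0.07,"hand": -1},{"ax": 0,"ay": 0,"az": 24,"tx": -0.042,"ty": 0.34,"tz": 0.07,"hand": -1},{"ax": 0,"ay": 0,"az": 26.5,"tx": -0.046,"ty": 0.375,"tz": 0.07,"hand": -1},{"ax": 0,"ay": 0,"az": 29,"tx": -0.052,"ty": 0.405,"tz": 0.07,"hand": -1},{"ax": 0,"ay": 0,"az": 31,"tx": -0.057,"ty": 0.43,"tz": 0.07,"hand": -1},{"ax": 0,"ay": 0,"az": 31.65,"tx": -0.0595,"ty": 0.4483,"tz": 0.07,"hand": -1},{"ax": 0,"ay": 0,"az": 31.65,"tx": -0.0595,"ty": 0.4483,"tz": 0.07,"hand": -1},{"ax": 0,"ay": 0,"az": 31.65,"tx": -0.0595,"ty": 0.4483,"tz": 0.07,"hand": -1}], force=60)

```text
time: 4.93
ee_pos: [0.4075, 0.2109, 0.1211]
ee_rot: [[0.928, 0.372, 0.0], [0.372, -0.928, 0.0], [0.0, -0.0, -1.0]]
ft_force: [-0.2, -1.0, -2.9]
width: 0.0215
grip_force: 60.0
```

```bash
python3 - <<'E'
from h import *
np.set_printoptions(suppress=True,precision=4)
t=snap('top','top1');sd=snap('side','side1')
st=arm.get_state();p=st['ee_pos'];y=np.arctan2(st['ee_rot'][1,0],st['ee_rot'][0,0]);print(st['time'],p,np.degrees(y),st['ft_force'],st['moment'])
out=[]
for s in(t,sd):
    a=ortho(s,(p[0]+.115*np.cos(y),p[1]+.115*np.sin(y),y),p[2]+.019-.0475,.15,.15,3.);out.append(a[:400,:390])
    P=cloud(s);L=(P-p)@np.array([[np.cos(y),np.sin(y),0],[-np.sin(y),np.cos(y),0],[0,0,1]]).T
    for x0,x1 in((.07,.09),(.09,.11),(.11,.13),(.13,.15)):
        m=(L[...,0]>x0)&(L[...,0]<x1)&(abs(L[...,1])<.018)&(P[...,2]>.06);print((x0,x1),m.sum(),np.median(P[m][:,2]))
cv2.imwrite('pics/o3.png',np.hstack(out))
E
```

```text
5.0333 [0.4077 0.2092 0.1209] 21.64135898243559 [ 0.3299  0.1006 -2.6598] [-0.0617  0.0499 -0.0087]
(0.07, 0.09) 17 0.09363066914370854
(0.09, 0.11) 20 0.09467785700262266
(0.11, 0.13) 30 0.09404436938029326
(0.13, 0.15) 46 0.09364335930833456
(0.07, 0.09) 0 nan
(0.09, 0.11) 20 0.09178573629107689
(0.11, 0.13) 69 0.09076983608855471
(0.13, 0.15) 69 0.08998206917990181
  return _methods._mean(a, axis=axis, dtype=dtype,
  ret = ret.dtype.type(ret / rcount)
```

View pics/o3.png

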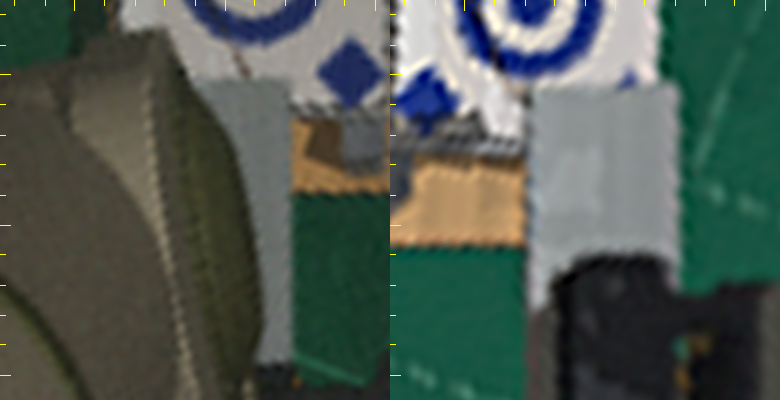

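Call:
step_arm(deltas=[{"ax": 0,"ay": 0,"az": 0,"tx": 0,"ty": 0,"tz": -0.02,"hand": -1},{"ax": 0,"ay": 0,"az": 0,"tx": 0,"ty": 0,"tz": -0.045,"hand": -1},{"ax": 0,"ay": 0,"az": 0,"tx": 0,"ty": 0,"tz": -0.06,"hand": -1},{"ax": 0,"ay": 0,"az": 0,"tx": 0,"ty": 0,"tz": -0.07,"hand": -1},{"ax": 0,"ay": 0,"az": 0,"tx": 0,"ty": 0,"tz": -0.0744,"hand": -1},{"ax": 0,"ay": 0,"az": 0,"tx": 0,"ty": 0,"tz": -0.0744,"hand": -1},{"ax": 0,"ay": 0,"az": 0,"tx": 0,"ty": 0,"tz": -0.0744,"hand": -1}], force=60)

```text
time: 5.62
ee_pos: [0.408, 0.2093, 0.0465]
ee_rot: [[0.93, 0.368, -0.0], [0.368, -0.93, -0.0], [-0.0, 0.0, -1.0]]
ft_force: [0.7, -1.1, -3.2]
width: 0.0216
grip_force: 60.0
```

Call:
step_arm(deltas=[{"ax": 0,"ay": 0,"az": 0,"tx": 0.005,"ty": 0.002,"tz": 0,"hand": -1},{"ax": 0,"ay": 0,"az": 0,"tx": 0.0148,"ty": 0.0059,"tz": 0,"hand": -1},{"ax": 0,"ay": 0,"az": 0,"tx": 0.0247,"ty": 0.0098,"tz": 0,"hand": -1},{"ax": 0,"ay": 0,"az": 0,"tx": 0.0345,"ty": 0.0137,"tz": 0,"hand": -1},{"ax": 0,"ay": 0,"az": 0,"tx": 0.0444,"ty": 0.0176,"tz": 0,"hand": -1},{"ax": 0,"ay": 0,"az": 0,"tx": 0.0542,"ty": 0.0215,"tz": 0,"hand": -1},{"ax": 0,"ay": 0,"az": 0,"tx": 0.0641,"ty": 0.0254,"tz": 0,"hand": -1},{"ax": 0,"ay": 0,"az": 0,"tx": 0.074,"ty": 0.0293,"tz": 0,"hand": -1},{"ax": 0,"ay": 0,"az": 0,"tx": 0.0828,"ty": 0.0328,"tz": 0,"hand": -1},{"ax": 0,"ay": 0,"az": 0,"tx": 0.0875,"ty": 0.0347,"tz": 0,"hand": -1},{"ax": 0,"ay": 0,"az": 0,"tx": 0.0888,"ty": 0.0352,"tz": 0,"hand": -1},{"ax": 0,"ay": 0,"az": 0,"tx": 0.0888,"ty": 0.0352,"tz": 0,"hand": -1},{"ax": 0,"ay": 0,"az": 0,"tx": 0.0888,"ty": 0.0352,"tz": 0,"hand": -1}], force=60)

```text
time: 6.7
ee_pos: [0.4959, 0.2451, 0.0461]
ee_rot: [[0.929, 0.37, -0.001], [0.37, -0.929, -0.0], [-0.001, 0.0, -1.0]]
ft_force: [-0.6, 0.0, -3.1]
width: 0.0216
grip_force: 60.0
```

```bash
cat > look.py <<'E'
import sys
from motif import *
def look(cs,z=.038):
    st=arm.get_state();p=st['ee_pos'];y=np.arctan2(st['ee_rot'][1,0],st['ee_rot'][0,0])
    print(round(st['time'],2),p.round(4),'yaw',np.degrees(y).round(2),'F',st['ft_force'].round(1),'M',st['moment'].round(2),st['width'])
    S={n:arm.snapshot(n) for n in('top','side')}
    for c,q in cs:
        for n,s in S.items(): print(c,n,motif(s,c,np.array(q),z))
    return S
E
python3 -c "
from look import *
look([('blue',(.612,.288))])"
```

```text
6.7 [0.4959 0.2451 0.0461] yaw 21.72 F [-0.6  0.  -3.1] M [-0.03  0.09 -0.05] 0.02160719960794481
blue top [[[0.0462, -0.0211], [-0.0204, -0.0455]], [599, 647]]
blue side [[[0.0433, -0.0191], [0.0191, 0.0467], [-0.0457, 0.0279]], [399, 401, 189]]
```

Tile untouched, no contact force. Lift.

Call:
step_arm(deltas=[{"ax": 0,"ay": 0,"az": 0,"tx": 0,"ty": 0,"tz": 0.004,"hand": -1},{"ax": 0,"ay": 0,"az": 0,"tx": 0,"ty": 0,"tz": 0.007,"hand": -1},{"ax": 0,"ay": 0,"az": 0,"tx": 0,"ty": 0,"tz": 0.009,"hand": -1},{"ax": 0,"ay": 0,"az": 0,"tx": 0,"ty": 0,"tz": 0.011,"hand": -1},{"ax": 0,"ay": 0,"az": 0,"tx": 0,"ty": 0,"tz": 0.013,"hand": -1},{"ax": 0,"ay": 0,"az": 0,"tx": 0,"ty": 0,"tz": 0.015,"hand": -1},{"ax": 0,"ay": 0,"az": 0,"tx": 0,"ty": 0,"tz": 0.018,"hand": -1},{"ax": 0,"ay": 0,"az": 0,"tx": 0,"ty": 0,"tz": 0.023,"hand": -1},{"ax": 0,"ay": 0,"az": 0,"tx": 0,"ty": 0,"tz": 0.029,"hand": -1},{"ax": 0,"ay": 0,"az": 0,"tx": 0,"ty": 0,"tz": 0.035,"hand": -1},{"ax": 0,"ay": 0,"az": 0,"tx": 0,"ty": 0,"tz": 0.041,"hand": -1},{"ax": 0,"ay": 0,"az": 0,"tx": 0,"ty": 0,"tz": 0.047,"hand": -1},{"ax": 0,"ay": 0,"az": 0,"tx": 0,"ty": 0,"tz": 0.05,"hand": -1},{"ax": 0,"ay": 0,"az": 0,"tx": 0,"ty": 0,"tz": 0.05,"hand": -1}], force=60)

```text
time: 7.97
ee_pos: [0.4969, 0.2455, 0.0972]
ee_rot: [[0.929, 0.37, 0.001], [0.37, -0.929, 0.001], [0.001, -0.0, -1.0]]
ft_force: [0.2, 0.4, -4.2]
width: 0.0214
grip_force: 60.0
```

```bash
python3 -c "
from look import *
S=look([('blue',(.612,.288))],.079)
st=arm.get_state();p=st['ee_pos'];y=np.arctan2(st['ee_rot'][1,0],st['ee_rot'][0,0])
for s in S.values():
    P=cloud(s);L=(P-p)@np.array([[np.cos(y),np.sin(y),0],[-np.sin(y),np.cos(y),0],[0,0,1]]).T
    for x0 in(.09,.11,.13,.15):
        m=(L[...,0]>x0)&(L[...,0]<x0+.02)&(abs(L[...,1])<.04)&(P[...,2]<.11);print(x0,m.sum(),np.median(P[m][:,2]))
"
```

```text
7.97 [0.4969 0.2455 0.0972] yaw 21.71 F [ 0.2  0.4 -4.2] M [-0.11  0.23 -0.  ] 0.0213597179199402
blue top [[[0.0457, -0.0214], [-0.0202, -0.0452]], [639, 685]]
blue side [[[0.0531, -0.0383], [0.0182, 0.0471], [-0.047, 0.0265]], [1691, 420, 288]]
0.09 74 0.07954852891199882
0.11 66 0.07886815399368952
0.13 73 0.07923375591067372
0.15 71 0.07892197060330663
0.09 94 0.025220793852989032
0.11 156 0.07534129211398888
0.13 159 0.07486981826402572
0.15 164 0.07474806378161591
```

Call:
step_arm(deltas=[{"ax": 0,"ay": 0,"az": -0.2,"tx": -0.003,"ty": -0.003,"tz": 0,"hand": -1},{"ax": 0,"ay": 0,"az": -0.6,"tx": -0.008,"ty": -0.008,"tz": 0,"hand": -1},{"ax": 0,"ay": 0,"az": -1.1,"tx": -0.014,"ty": -0.014,"tz": 0,"hand": -1},{"ax": 0,"ay": 0,"az": -1.6,"tx": -0.02,"ty": -0.021,"tz": 0,"hand": -1},{"ax": 0,"ay": 0,"az": -2.2,"tx": -0.026,"ty": -0.029,"tz": 0,"hand": -1},{"ax": 0,"ay": 0,"az": -2.8,"tx": -0.031,"ty": -0.038,"tz": 0,"hand": -1},{"ax": 0,"ay": 0,"az": -3.4,"tx": -0.035,"ty": -0.048,"tz": 0,"hand": -1},{"ax": 0,"ay": 0,"az": -4,"tx": -0.038,"ty": -0.058,"tz": 0,"hand": -1},{"ax": 0,"ay": 0,"az": -4.6,"tx": -0.04,"ty": -0.069,"tz": 0,"hand": -1},{"ax": 0,"ay": 0,"az": -5.2,"tx": -0.041,"ty": -0.08,"tz": 0,"hand": -1},{"ax": 0,"ay": 0,"az": -5.8,"tx": -0.041,"ty": -0.091,"tz": 0,"hand": -1},{"ax": 0,"ay": 0,"az": -6.4,"tx": -0.041,"ty": -0.102,"tz": 0,"hand": -1},{"ax": 0,"ay": 0,"az": -7,"tx": -0.041,"ty": -0.113,"tz": 0,"hand": -1},{"ax": 0,"ay": 0,"az": -7.6,"tx": -0.041,"ty": -0.124,"tz": 0,"hand": -1},{"ax": 0,"ay": 0,"az": -8.2,"tx": -0.041,"ty": -0.135,"tz": 0,"hand": -1},{"ax": 0,"ay": 0,"az": -8.8,"tx": -0.041,"ty": -0.146,"tz": 0,"hand": -1},{"ax": 0,"ay": 0,"az": -9.4,"tx": -0.041,"ty": -0.157,"tz": 0,"hand": -1},{"ax": 0,"ay": 0,"az": -10,"tx": -0.041,"ty": -0.168,"tz": 0,"hand": -1},{"ax": 0,"ay": 0,"az": -10.6,"tx": -0.041,"ty": -0.179,"tz": 0,"hand": -1},{"ax": 0,"ay": 0,"az": -11.2,"tx": -0.041,"ty": -0.19,"tz": 0,"hand": -1}], force=60)

```text
time: 9.73
ee_pos: [0.4555, 0.0542, 0.0962]
ee_rot: [[0.983, 0.181, -0.0], [0.181, -0.983, -0.0], [-0.0, 0.0, -1.0]]
ft_force: [-0.4, -0.3, -4.6]
width: 0.0218
grip_force: 60.0
```

Call:
step_arm(deltas=[{"ax": 0,"ay": 0,"az": -0.5,"tx": 0.002,"ty": -0.0105,"tz": 0,"hand": -1},{"ax": 0,"ay": 0,"az": -1,"tx": 0.005,"ty": -0.0205,"tz": 0,"hand": -1},{"ax": 0,"ay": 0,"az": -1.5,"tx": 0.009,"ty": -0.0305,"tz": 0,"hand": -1},{"ax": 0,"ay": 0,"az": -2,"tx": 0.014,"ty": -0.0395,"tz": 0,"hand": -1},{"ax": 0,"ay": 0,"az": -2.5,"tx": 0.02,"ty": -0.048,"tz": 0,"hand": -1},{"ax": 0,"ay": 0,"az": -3,"tx": 0.027,"ty": -0.056,"tz": 0,"hand": -1},{"ax": 0,"ay": 0,"az": -3.5,"tx": 0.034,"ty": -0.064,"tz": 0,"hand": -1},{"ax": 0,"ay": 0,"az": -3.9,"tx": 0.041,"ty": -0.072,"tz": 0,"hand": -1},{"ax": 0,"ay": 0,"az": -4.3,"tx": 0.048,"ty": -0.08,"tz": 0,"hand": -1},{"ax": 0,"ay": 0,"az": -4.6,"tx": 0.055,"ty": -0.088,"tz": 0,"hand": -1},{"ax": 0,"ay": 0,"az": -4.9,"tx": 0.062,"ty": -0.095,"tz": 0,"hand": -1},{"ax": 0,"ay": 0,"az": -5.1,"tx": 0.068,"ty": -0.101,"tz": 0,"hand": -1},{"ax": 0,"ay": 0,"az": -5.2,"tx": 0.073,"ty": -0.1055,"tz": 0,"hand": -1},{"ax": 0,"ay": 0,"az": -5.3,"tx": 0.0765,"ty": -0.1085,"tz": 0,"hand": -1},{"ax": 0,"ay": 0,"az": -5.3,"tx": 0.0785,"ty": -0.1098,"tz": 0,"hand": -1},{"ax": 0,"ay": 0,"az": -5.3,"tx": 0.079,"ty": -0.1103,"tz": 0,"hand": -1},{"ax": 0,"ay": 0,"az": -5.3,"tx": 0.079,"ty": -0.1103,"tz": 0,"hand": -1},{"ax": 0,"ay": 0,"az": -5.3,"tx": 0.079,"ty": -0.1103,"tz": 0,"hand": -1},{"ax": 0,"ay": 0,"az": -5.3,"tx": 0.079,"ty": -0.1103,"tz": 0,"hand": -1}], force=60)

```text
time: 11.32
ee_pos: [0.5342, -0.0546, 0.0963]
ee_rot: [[0.996, 0.091, -0.0], [0.091, -0.996, 0.0], [-0.0, -0.0, -1.0]]
ft_force: [-0.1, -0.2, -4.1]
width: 0.0214
grip_force: 60.0
```

```bash
python3 -c "
from look import *
S=look([('blue',(.658,-.047)),('brown',(.657,.078))],.079)
st=arm.get_state();p=st['ee_pos']
cv2.imwrite('pics/o4.png',np.hstack([ortho(s,(.64,.018,.063),z,.2,.26,1.5) for s,z in((S['top'],.028),(S['side'],.028))]))
"
```

```text
11.32 [ 0.5342 -0.0546  0.0963] yaw 5.24 F [-0.1 -0.2 -4.1] M [-0.01  0.32 -0.01] 0.021357209577037326
blue top []
blue side [[[0.0328, -0.029], [0.0283, 0.0422], [-0.042, 0.0371]], [275, 294, 284]]
brown top [[[0.0252, -0.0341], [0.0171, 0.0332]], [466, 498]]
brown side [[[-0.0328, 0.0201], [-0.0615, -0.0176], [-0.003, 0.0575]], [826, 228, 212]]
```

View pics/o4.png

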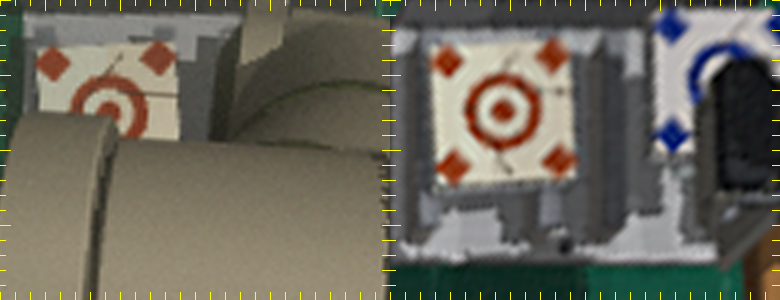

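Call:
step_arm(deltas=[{"ax": 0,"ay": 0,"az": 0,"tx": 0,"ty": 0,"tz": -0.003,"hand": -1},{"ax": 0,"ay": 0,"az": 0,"tx": 0,"ty": 0,"tz": -0.009,"hand": -1},{"ax": 0,"ay": 0,"az": 0,"tx": 0,"ty": 0,"tz": -0.016,"hand": -1},{"ax": 0,"ay": 0,"az": 0,"tx": 0,"ty": 0,"tz": -0.023,"hand": -1},{"ax": 0,"ay": 0,"az": 0,"tx": 0,"ty": 0,"tz": -0.029,"hand": -1},{"ax": 0,"ay": 0,"az": 0,"tx": 0,"ty": 0,"tz": -0.033,"hand": -1},{"ax": 0,"ay": 0,"az": 0,"tx": 0,"ty": 0,"tz": -0.036,"hand": -1},{"ax": 0,"ay": 0,"az": 0,"tx": 0,"ty": 0,"tz": -0.038,"hand": -1},{"ax": 0,"ay": 0,"az": 0,"tx": 0,"ty": 0,"tz": -0.04,"hand": -1},{"ax": 0,"ay": 0,"az": 0,"tx": 0,"ty": 0,"tz": -0.042,"hand": -1},{"ax": 0,"ay": 0,"az": 0,"tx": 0,"ty": 0,"tz": -0.044,"hand": -1},{"ax": 0,"ay": 0,"az": 0,"tx": 0,"ty": 0,"tz": -0.046,"hand": -1},{"ax": 0,"ay": 0,"az": 0,"tx": 0,"ty": 0,"tz": -0.0485,"hand": -1},{"ax": 0,"ay": 0,"az": 0,"tx": 0,"ty": 0,"tz": -0.0485,"hand": -1},{"ax": 0,"ay": 0,"az": 0,"tx": 0,"ty": 0,"tz": -0.0485,"hand": -1}], force=60)

```text
time: 12.67
ee_pos: [0.5345, -0.055, 0.0477]
ee_rot: [[0.996, 0.091, -0.0], [0.091, -0.996, 0.0], [-0.0, -0.0, -1.0]]
ft_force: [0.1, 0.1, -2.5]
width: 0.0217
grip_force: 60.0
```

```bash
python3 -c "
from look import *
look([('blue',(.655,-.044))])"
```

```text
12.67 [ 0.5345 -0.055   0.0477] yaw 5.21 F [ 0.1  0.1 -2.5] M [ 0.11  0.09 -0.03] 0.021706646827497497
blue top []
blue side [[[0.0377, -0.034], [0.0323, 0.0371], [-0.0377, 0.034]], [268, 271, 267]]
```

Call:
step_arm(deltas=[{"ax": 0,"ay": 0,"az": -0.8,"tx": 0,"ty": 0,"tz": 0,"hand": -1},{"ax": 0,"ay": 0,"az": -1.6,"tx": 0,"ty": 0,"tz": 0,"hand": -1},{"ax": 0,"ay": 0,"az": -1.6,"tx": -0.004,"ty": -0.0003,"tz": 0,"hand": -1},{"ax": 0,"ay": 0,"az": -1.6,"tx": -0.012,"ty": -0.0008,"tz": 0,"hand": -1},{"ax": 0,"ay": 0,"az": -1.6,"tx": -0.022,"ty": -0.0014,"tz": 0,"hand": -1},{"ax": 0,"ay": 0,"az": -1.6,"tx": -0.032,"ty": -0.002,"tz": 0,"hand": -1},{"ax": 0,"ay": 0,"az": -1.6,"tx": -0.042,"ty": -0.0026,"tz": 0,"hand": -1},{"ax": 0,"ay": 0,"az": -1.6,"tx": -0.052,"ty": -0.0033,"tz": 0,"hand": -1},{"ax": 0,"ay": 0,"az": -1.6,"tx": -0.062,"ty": -0.0039,"tz": 0,"hand": -1},{"ax": 0,"ay": 0,"az": -1.6,"tx": -0.072,"ty": -0.0045,"tz": 0,"hand": -1},{"ax": 0,"ay": 0,"az": -1.6,"tx": -0.082,"ty": -0.0052,"tz": 0,"hand": -1},{"ax": 0,"ay": 0,"az": -1.6,"tx": -0.091,"ty": -0.0057,"tz": 0,"hand": -1},{"ax": 0,"ay": 0,"az": -1.6,"tx": -0.0975,"ty": -0.0062,"tz": 0,"hand": -1},{"ax": 0,"ay": 0,"az": -1.6,"tx": -0.1,"ty": -0.0063,"tz": 0,"hand": -1},{"ax": 0,"ay": 0,"az": -1.6,"tx": -0.1,"ty": -0.0063,"tz": 0,"hand": -1},{"ax": 0,"ay": 0,"az": -1.6,"tx": -0.1,"ty": -0.0063,"tz": 0,"hand": -1}], force=60)

```text
time: 14.1
ee_pos: [0.435, -0.0612, 0.0478]
ee_rot: [[0.998, 0.063, 0.001], [0.063, -0.998, 0.0], [0.001, 0.0, -1.0]]
ft_force: [-0.5, -0.5, -2.7]
width: 0.0216
grip_force: 60.0
```

```bash
python3 -c "
from look import *
look([('blue',(.655,-.044)),('brown',(.657,.078))])"
```

```text
14.1 [ 0.435  -0.0612  0.0478] yaw 3.62 F [-0.5 -0.5 -2.7] M [ 0.02  0.07 -0.05] 0.021633074028372563
blue top [[[0.0402, -0.0369], [0.0356, 0.0335]], [610, 602]]
blue side [np.float64(0.6549), np.float64(-0.0446), np.float64(0.0662), array([0.0504, 0.05  , 0.0497, 0.0504])]
brown top [[[0.0421, -0.0327], [0.0314, 0.0375]], [281, 498]]
brown side [np.float64(0.6549), np.float64(0.0792), np.float64(0.122), array([0.0495, 0.0496, 0.049 , 0.0498])]
```

Call:
step_arm(deltas=[{"ax": 0,"ay": 0,"az": 0,"tx": 0,"ty": 0,"tz": 0.01,"hand": -1},{"ax": 0,"ay": 0,"az": 0,"tx": 0,"ty": 0,"tz": 0.03,"hand": -1},{"ax": 0,"ay": 0,"az": 0,"tx": 0,"ty": 0.003,"tz": 0.042,"hand": -1},{"ax": 0,"ay": 0,"az": 0.4,"tx": 0,"ty": 0.012,"tz": 0.045,"hand": -1},{"ax": 0,"ay": 0,"az": 0.8,"tx": 0.001,"ty": 0.03,"tz": 0.045,"hand": -1},{"ax": 0,"ay": 0,"az": 1.2,"tx": 0.001,"ty": 0.05,"tz": 0.045,"hand": -1},{"ax": 0,"ay": 0,"az": 1.5,"tx": 0.001,"ty": 0.07,"tz": 0.045,"hand": -1},{"ax": 0,"ay": 0,"az": 1.7,"tx": 0.0016,"ty": 0.09,"tz": 0.045,"hand": -1},{"ax": 0,"ay": 0,"az": 1.7,"tx": 0.0016,"ty": 0.107,"tz": 0.045,"hand": -1},{"ax": 0,"ay": 0,"az": 1.7,"tx": 0.0016,"ty": 0.115,"tz": 0.045,"hand": -1},{"ax": 0,"ay": 0,"az": 1.7,"tx": 0.0016,"ty": 0.1175,"tz": 0.045,"hand": -1},{"ax": 0,"ay": 0,"az": 1.7,"tx": 0.0016,"ty": 0.1175,"tz": 0.045,"hand": -1},{"ax": 0,"ay": 0,"az": 1.7,"tx": 0.0016,"ty": 0.1175,"tz": 0.038,"hand": -1},{"ax": 0,"ay": 0,"az": 1.7,"tx": 0.0016,"ty": 0.1175,"tz": 0.02,"hand": -1},{"ax": 0,"ay": 0,"az": 1.7,"tx": 0.0016,"ty": 0.1175,"tz": 0.005,"hand": -1},{"ax": 0,"ay": 0,"az": 1.7,"tx": 0.0016,"ty": 0.1175,"tz": -0.0013,"hand": -1},{"ax": 0,"ay": 0,"az": 1.7,"tx": 0.0016,"ty": 0.1175,"tz": -0.0013,"hand": -1},{"ax": 0,"ay": 0,"az": 1.7,"tx": 0.0016,"ty": 0.1175,"tz": -0.0013,"hand": -1},{"ax": 0,"ay": 0,"az": 1.7,"tx": 0.0016,"ty": 0.1175,"tz": -0.0013,"hand": -1}], force=60)

```text
time: 15.78
ee_pos: [0.4362, 0.0558, 0.0468]
ee_rot: [[0.996, 0.092, 0.0], [0.092, -0.996, -0.0], [0.0, 0.0, -1.0]]
ft_force: [1.2, 0.1, -2.7]
width: 0.0217
grip_force: 60.0
```

Call:
step_arm(deltas=[{"ax": 0,"ay": 0,"az": 0,"tx": 0.004,"ty": 0.0004,"tz": 0,"hand": -1},{"ax": 0,"ay": 0,"az": 0,"tx": 0.012,"ty": 0.0011,"tz": 0,"hand": -1},{"ax": 0,"ay": 0,"az": 0,"tx": 0.022,"ty": 0.002,"tz": 0,"hand": -1},{"ax": 0,"ay": 0,"az": 0,"tx": 0.032,"ty": 0.003,"tz": 0,"hand": -1},{"ax": 0,"ay": 0,"az": 0,"tx": 0.042,"ty": 0.0039,"tz": 0,"hand": -1},{"ax": 0,"ay": 0,"az": 0,"tx": 0.052,"ty": 0.0048,"tz": 0,"hand": -1},{"ax": 0,"ay": 0,"az": 0,"tx": 0.062,"ty": 0.0058,"tz": 0,"hand": -1},{"ax": 0,"ay": 0,"az": 0,"tx": 0.072,"ty": 0.0067,"tz": 0,"hand": -1},{"ax": 0,"ay": 0,"az": 0,"tx": 0.082,"ty": 0.0076,"tz": 0,"hand": -1},{"ax": 0,"ay": 0,"az": 0,"tx": 0.09,"ty": 0.0084,"tz": 0,"hand": -1},{"ax": 0,"ay": 0,"az": 0,"tx": 0.0955,"ty": 0.0089,"tz": 0,"hand": -1},{"ax": 0,"ay": 0,"az": 0,"tx": 0.0976,"ty": 0.0091,"tz": 0,"hand": -1},{"ax": 0,"ay": 0,"az": 0,"tx": 0.0976,"ty": 0.0091,"tz": 0,"hand": -1},{"ax": 0,"ay": 0,"az": 0,"tx": 0.0976,"ty": 0.0091,"tz": 0,"hand": -1}], force=60)

```text
time: 16.95
ee_pos: [0.5332, 0.0652, 0.0463]
ee_rot: [[0.996, 0.093, -0.001], [0.093, -0.996, -0.0], [-0.001, 0.0, -1.0]]
ft_force: [-0.4, 0.2, -3.1]
width: 0.0217
grip_force: 60.0
```

```bash
python3 -c "
from look import *
look([('brown',(.657,.078))])"
```

```text
16.95 [0.5332 0.0652 0.0463] yaw 5.31 F [-0.4  0.2 -3.1] M [0.02 0.11 0.02] 0.02167426078479264
brown top []
brown side [[[0.037, -0.0292], [0.028, 0.0398]], [214, 211]]
```

Call:
step_arm(deltas=[{"ax": 0,"ay": 0,"az": 0,"tx": 0,"ty": 0,"tz": 0.004,"hand": -1},{"ax": 0,"ay": 0,"az": 0,"tx": 0,"ty": 0,"tz": 0.007,"hand": -1},{"ax": 0,"ay": 0,"az": 0,"tx": 0,"ty": 0,"tz": 0.009,"hand": -1},{"ax": 0,"ay": 0,"az": 0,"tx": 0,"ty": 0,"tz": 0.011,"hand": -1},{"ax": 0,"ay": 0,"az": 0,"tx": 0,"ty": 0,"tz": 0.013,"hand": -1},{"ax": 0,"ay": 0,"az": 0,"tx": 0,"ty": 0,"tz": 0.015,"hand": -1},{"ax": 0,"ay": 0,"az": 0,"tx": 0,"ty": 0,"tz": 0.018,"hand": -1},{"ax": 0,"ay": 0,"az": 0,"tx": 0,"ty": 0,"tz": 0.023,"hand": -1},{"ax": 0,"ay": 0,"az": 0,"tx": 0,"ty": 0,"tz": 0.029,"hand": -1},{"ax": 0,"ay": 0,"az": 0,"tx": 0,"ty": 0,"tz": 0.035,"hand": -1},{"ax": 0,"ay": 0,"az": 0,"tx": 0,"ty": 0,"tz": 0.041,"hand": -1},{"ax": 0,"ay": 0,"az": 0,"tx": 0,"ty": 0,"tz": 0.047,"hand": -1},{"ax": 0,"ay": 0,"az": 0,"tx": 0,"ty": 0,"tz": 0.05,"hand": -1},{"ax": 0,"ay": 0,"az": 0,"tx": 0,"ty": 0,"tz": 0.05,"hand": -1},{"ax": 0,"ay": 0,"az": 0,"tx": 0,"ty": 0,"tz": 0.05,"hand": -1}], force=60)

```text
time: 18.3
ee_pos: [0.5338, 0.0654, 0.0967]
ee_rot: [[0.996, 0.093, 0.0], [0.093, -0.996, 0.0], [0.0, -0.0, -1.0]]
ft_force: [-1.2, -0.5, -4.1]
width: 0.0215
grip_force: 60.0
```

Call:
step_arm(deltas=[{"ax": 0,"ay": 0,"az": 0,"tx": -0.003,"ty": 0,"tz": 0,"hand": -1},{"ax": 0,"ay": 0,"az": 0.3,"tx": -0.009,"ty": 0.001,"tz": 0,"hand": -1},{"ax": 0,"ay": 0,"az": 0.8,"tx": -0.017,"ty": 0.003,"tz": 0,"hand": -1},{"ax": 0,"ay": 0,"az": 1.4,"tx": -0.026,"ty": 0.006,"tz": 0,"hand": -1},{"ax": 0,"ay": 0,"az": 2,"tx": -0.035,"ty": 0.01,"tz": 0,"hand": -1},{"ax": 0,"ay": 0,"az": 2.7,"tx": -0.044,"ty": 0.016,"tz": 0,"hand": -1},{"ax": 0,"ay": 0,"az": 3.4,"tx": -0.052,"ty": 0.023,"tz": 0,"hand": -1},{"ax": 0,"ay": 0,"az": 4.1,"tx": -0.059,"ty": 0.031,"tz": 0,"hand": -1},{"ax": 0,"ay": 0,"az": 4.8,"tx": -0.065,"ty": 0.04,"tz": 0,"hand": -1},{"ax": 0,"ay": 0,"az": 5.5,"tx": -0.069,"ty": 0.05,"tz": 0,"hand": -1},{"ax": 0,"ay": 0,"az": 6.2,"tx": -0.072,"ty": 0.06,"tz": 0,"hand": -1},{"ax": 0,"ay": 0,"az": 6.9,"tx": -0.073,"ty": 0.07,"tz": 0,"hand": -1},{"ax": 0,"ay": 0,"az": 7.6,"tx": -0.073,"ty": 0.08,"tz": 0,"hand": -1},{"ax": 0,"ay": 0,"az": 8.3,"tx": -0.073,"ty": 0.09,"tz": 0,"hand": -1},{"ax": 0,"ay": 0,"az": 9,"tx": -0.072,"ty": 0.1,"tz": 0,"hand": -1},{"ax": 0,"ay": 0,"az": 9.7,"tx": -0.07,"ty": 0.11,"tz": 0,"hand": -1},{"ax": 0,"ay": 0,"az": 10.4,"tx": -0.068,"ty": 0.119,"tz": 0,"hand": -1},{"ax": 0,"ay": 0,"az": 11.1,"tx": -0.065,"ty": 0.128,"tz": 0,"hand": -1},{"ax": 0,"ay": 0,"az": 11.8,"tx": -0.062,"ty": 0.137,"tz": 0,"hand": -1},{"ax": 0,"ay": 0,"az": 12.4,"tx": -0.059,"ty": 0.145,"tz": 0,"hand": -1}], force=60)

```text
time: 19.97
ee_pos: [0.4752, 0.2113, 0.0964]
ee_rot: [[0.952, 0.305, 0.0], [0.305, -0.952, 0.0], [0.0, -0.0, -1.0]]
ft_force: [0.2, -0.0, -4.3]
width: 0.0218
grip_force: 60.0
```

Call:
step_arm(deltas=[{"ax": 0,"ay": 0,"az": 0.5,"tx": 0.003,"ty": 0.008,"tz": 0,"hand": -1},{"ax": 0,"ay": 0,"az": 1,"tx": 0.006,"ty": 0.0155,"tz": 0,"hand": -1},{"ax": 0,"ay": 0,"az": 1.4,"tx": 0.0095,"ty": 0.022,"tz": 0,"hand": -1},{"ax": 0,"ay": 0,"az": 1.8,"tx": 0.013,"ty": 0.028,"tz": 0,"hand": -1},{"ax": 0,"ay": 0,"az": 2.1,"tx": 0.0165,"ty": 0.033,"tz": 0,"hand": -1},{"ax": 0,"ay": 0,"az": 2.3,"tx": 0.019,"ty": 0.036,"tz": 0,"hand": -1},{"ax": 0,"ay": 0,"az": 2.4,"tx": 0.02,"ty": 0.037,"tz": 0,"hand": -1},{"ax": 0,"ay": 0,"az": 2.4,"tx": 0.0205,"ty": 0.0376,"tz": 0,"hand": -1},{"ax": 0,"ay": 0,"az": 2.4,"tx": 0.0205,"ty": 0.0376,"tz": 0,"hand": -1},{"ax": 0,"ay": 0,"az": 2.4,"tx": 0.0205,"ty": 0.0376,"tz": 0,"hand": -1},{"ax": 0,"ay": 0,"az": 2.4,"tx": 0.0205,"ty": 0.0376,"tz": 0,"hand": -1}], force=60)

```text
time: 20.88
ee_pos: [0.495, 0.2475, 0.0964]
ee_rot: [[0.939, 0.343, -0.0], [0.343, -0.939, -0.0], [-0.0, 0.0, -1.0]]
ft_force: [-0.4, -0.3, -3.7]
width: 0.0213
grip_force: 60.0
```

```bash
python3 -c "
from look import *
look([('brown',(.611,.290))],.079)
look([('blue',(.655,-.044))])"
```

```text
20.88 [0.495  0.2475 0.0964] yaw 20.09 F [-0.4 -0.3 -3.7] M [-0.04  0.25 -0.03] 0.021279820314507335
brown top [[[0.0457, -0.0201], [-0.0194, -0.0456]], [577, 598]]
brown side [[[0.0423, -0.0173], [0.0167, 0.048], [-0.048, 0.0263]], [348, 352, 222]]
20.98 [0.4951 0.2477 0.0965] yaw 20.1 F [-0.5  0.3 -4.2] M [-0.06  0.24 -0.02] 0.021699810656635187
blue top [np.float64(0.6579), np.float64(-0.0477), np.float64(0.0622), array([0.0498, 0.0497, 0.0497, 0.0498])]
blue side [np.float64(0.655), np.float64(-0.0446), np.float64(0.0655), array([0.0504, 0.0501, 0.0496, 0.0503])]
```

Call:
step_arm(deltas=[{"ax": 0,"ay": 0,"az": 0,"tx": 0,"ty": 0,"tz": -0.003,"hand": -1},{"ax": 0,"ay": 0,"az": 0,"tx": 0,"ty": 0,"tz": -0.009,"hand": -1},{"ax": 0,"ay": 0,"az": 0,"tx": 0,"ty": 0,"tz": -0.016,"hand": -1},{"ax": 0,"ay": 0,"az": 0,"tx": 0,"ty": 0,"tz": -0.023,"hand": -1},{"ax": 0,"ay": 0,"az": 0,"tx": 0,"ty": 0,"tz": -0.029,"hand": -1},{"ax": 0,"ay": 0,"az": 0,"tx": 0,"ty": 0,"tz": -0.033,"hand": -1},{"ax": 0,"ay": 0,"az": 0,"tx": 0,"ty": 0,"tz": -0.036,"hand": -1},{"ax": 0,"ay": 0,"az": 0,"tx": 0,"ty": 0,"tz": -0.038,"hand": -1},{"ax": 0,"ay": 0,"az": 0,"tx": 0,"ty": 0,"tz": -0.04,"hand": -1},{"ax": 0,"ay": 0,"az": 0,"tx": 0,"ty": 0,"tz": -0.042,"hand": -1},{"ax": 0,"ay": 0,"az": 0,"tx": 0,"ty": 0,"tz": -0.044,"hand": -1},{"ax": 0,"ay": 0,"az": 0,"tx": 0,"ty": 0,"tz": -0.046,"hand": -1},{"ax": 0,"ay": 0,"az": 0,"tx": 0,"ty": 0,"tz": -0.0485,"hand": -1},{"ax": 0,"ay": 0,"az": 0,"tx": 0,"ty": 0,"tz": -0.0485,"hand": -1},{"ax": 0,"ay": 0,"az": 0,"tx": 0,"ty": 0,"tz": -0.0485,"hand": -1}], force=60)

```text
time: 22.33
ee_pos: [0.4952, 0.2479, 0.0479]
ee_rot: [[0.939, 0.344, -0.0], [0.344, -0.939, -0.0], [-0.0, 0.0, -1.0]]
ft_force: [-0.0, -0.5, -2.7]
width: 0.0214
grip_force: 60.0
```

```bash
python3 -c "
from look import *
look([('brown',(.611,.290))])"
```

```text
22.33 [0.4952 0.2479 0.0479] yaw 20.11 F [-0.  -0.5 -2.7] M [-0.    0.   -0.04] 0.021432118963775403
brown top [[[0.0466, -0.0192], [-0.0189, -0.045]], [522, 574]]
brown side [[[0.044, -0.0172], [0.0181, 0.0481]], [341, 346]]
```

Call:
step_arm(deltas=[{"ax": 0,"ay": 0,"az": 0,"tx": -0.0037,"ty": -0.0015,"tz": 0,"hand": -1},{"ax": 0,"ay": 0,"az": 0,"tx": -0.0111,"ty": -0.0044,"tz": 0,"hand": -1},{"ax": 0,"ay": 0,"az": 0,"tx": -0.0204,"ty": -0.0081,"tz": 0,"hand": -1},{"ax": 0,"ay": 0,"az": 0,"tx": -0.0297,"ty": -0.0118,"tz": 0,"hand": -1},{"ax": 0,"ay": 0,"az": 0,"tx": -0.039,"ty": -0.0155,"tz": 0,"hand": -1},{"ax": 0,"ay": 0,"az": 0,"tx": -0.0483,"ty": -0.0192,"tz": 0,"hand": -1},{"ax": 0,"ay": 0,"az": 0,"tx": -0.0576,"ty": -0.0229,"tz": 0,"hand": -1},{"ax": 0,"ay": 0,"az": 0,"tx": -0.0669,"ty": -0.0266,"tz": 0,"hand": -1},{"ax": 0,"ay": 0,"az": 0,"tx": -0.0762,"ty": -0.0303,"tz": 0,"hand": -1},{"ax": 0,"ay": 0,"az": 0,"tx": -0.0845,"ty": -0.0336,"tz": 0,"hand": -1},{"ax": 0,"ay": 0,"az": 0,"tx": -0.091,"ty": -0.0362,"tz": 0,"hand": -1},{"ax": 0,"ay": 0,"az": 0,"tx": -0.0929,"ty": -0.037,"tz": 0,"hand": -1},{"ax": 0,"ay": 0,"az": 0,"tx": -0.0929,"ty": -0.037,"tz": 0,"hand": -1},{"ax": 0,"ay": 0,"az": 0,"tx": -0.0929,"ty": -0.037,"tz": 0.005,"hand": -1},{"ax": 0,"ay": 0,"az": 0,"tx": -0.0929,"ty": -0.037,"tz": 0.025,"hand": -1},{"ax": 0,"ay": 0,"az": 0,"tx": -0.0929,"ty": -0.037,"tz": 0.04,"hand": -1},{"ax": 0,"ay": 0,"az": 0,"tx": -0.0929,"ty": -0.037,"tz": 0.045,"hand": -1}], force=60)

```text
time: 23.85
ee_pos: [0.4035, 0.2114, 0.0948]
ee_rot: [[0.939, 0.343, 0.002], [0.343, -0.939, 0.001], [0.003, -0.001, -1.0]]
ft_force: [0.6, 0.2, -2.1]
width: 0.0218
grip_force: 60.0
```

Call:
step_arm(deltas=[{"ax": 0,"ay": 0,"az": 1,"tx": -0.001,"ty": 0.003,"tz": 0,"hand": -1},{"ax": 0,"ay": 0,"az": 3.5,"tx": -0.003,"ty": 0.009,"tz": 0,"hand": -1},{"ax": 0,"ay": 0,"az": 7,"tx": -0.006,"ty": 0.017,"tz": 0,"hand": -1},{"ax": 0,"ay": 0,"az": 11,"tx": -0.009,"ty": 0.027,"tz": 0,"hand": -1},{"ax": 0,"ay": 0,"az": 15,"tx": -0.013,"ty": 0.038,"tz": 0,"hand": -1},{"ax": 0,"ay": 0,"az": 19,"tx": -0.017,"ty": 0.049,"tz": 0,"hand": -1},{"ax": 0,"ay": 0,"az": 23,"tx": -0.02,"ty": 0.059,"tz": 0,"hand": -1},{"ax": 0,"ay": 0,"az": 27,"tx": -0.0235,"ty": 0.069,"tz": 0,"hand": -1},{"ax": 0,"ay": 0,"az": 30,"tx": -0.0265,"ty": 0.077,"tz": 0,"hand": -1},{"ax": 0,"ay": 0,"az": 32,"tx": -0.028,"ty": 0.0815,"tz": 0,"hand": -1},{"ax": 0,"ay": 0,"az": 32.8,"tx": -0.0287,"ty": 0.0834,"tz": 0,"hand": -1},{"ax": 0,"ay": 0,"az": 32.8,"tx": -0.0287,"ty": 0.0834,"tz": 0,"hand": -1},{"ax": 0,"ay": 0,"az": 32.8,"tx": -0.0287,"ty": 0.0834,"tz": 0,"hand": -1},{"ax": 0,"ay": 0,"az": 32.8,"tx": -0.0287,"ty": 0.0834,"tz": 0,"hand": -1}], force=60)

```text
time: 25.02
ee_pos: [0.3737, 0.2937, 0.0929]
ee_rot: [[0.604, 0.797, -0.0], [0.797, -0.604, -0.001], [-0.0, 0.0, -1.0]]
ft_force: [0.6, 0.4, -2.0]
width: 0.0216
grip_force: 60.0
```

```bash
python3 - <<'E'
from look import *
S=look([('brown',(.611,.290)),('green',(.506,.474)),('blue',(.656,-.046))])
st=arm.get_state();p=st['ee_pos'];y=np.arctan2(st['ee_rot'][1,0],st['ee_rot'][0,0])
c=(p[0]+.19*np.cos(y),p[1]+.19*np.sin(y),y)
cv2.imwrite('pics/o5.png',np.hstack([ortho(s,c,z,.18,.13,3) for s in S.values() for z in(p[2]-.0285,)]))
E
```

```text
25.02 [0.3737 0.2937 0.0929] yaw 52.83 F [ 0.6  0.4 -2. ] M [-0.09 -0.02 -0.06] 0.021619471124893496
brown top [np.float64(0.612), np.float64(0.2906), np.float64(0.3747), array([0.0499, 0.0498, 0.0498, 0.0498])]
brown side [np.float64(0.6095), np.float64(0.2927), np.float64(0.3745), array([0.0497, 0.0495, 0.0495, 0.0496])]
green top [np.float64(0.5097), np.float64(0.4875), np.float64(-0.6767), array([0.0455, 0.0633, 0.0377, 0.0524])]
green side [[[-0.0508, -0.0073], [-0.0106, 0.0505]], [488, 476]]
blue top [np.float64(0.6579), np.float64(-0.0478), np.float64(0.0627), array([0.0498, 0.0497, 0.0496, 0.0498])]
blue side [[[0.0372, -0.0316], [-0.0338, -0.0365], [-0.0384, 0.035]], [285, 263, 295]]
```

View pics/o5.png

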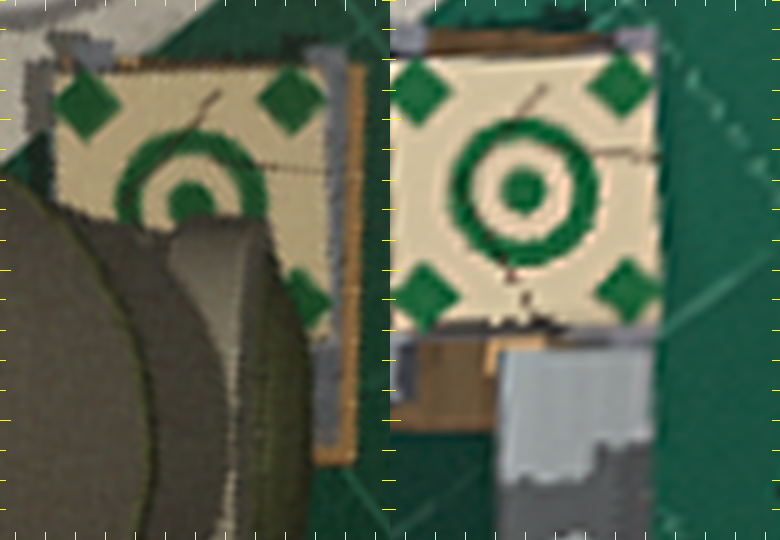

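Call:
step_arm(deltas=[{"ax": 0,"ay": 0,"az": 0,"tx": 0,"ty": 0,"tz": -0.008,"hand": -1},{"ax": 0,"ay": 0,"az": 0,"tx": 0,"ty": 0,"tz": -0.024,"hand": -1},{"ax": 0,"ay": 0,"az": 0,"tx": 0,"ty": 0,"tz": -0.038,"hand": -1},{"ax": 0,"ay": 0,"az": 0,"tx": 0,"ty": 0,"tz": -0.0463,"hand": -1},{"ax": 0,"ay": 0,"az": 0,"tx": 0,"ty": 0,"tz": -0.0463,"hand": -1},{"ax": 0,"ay": 0,"az": 0,"tx": 0.0024,"ty": 0.0032,"tz": -0.0463,"hand": -1},{"ax": 0,"ay": 0,"az": 0,"tx": 0.0072,"ty": 0.0096,"tz": -0.0463,"hand": -1},{"ax": 0,"ay": 0,"az": 0,"tx": 0.0133,"ty": 0.0175,"tz": -0.0463,"hand": -1},{"ax": 0,"ay": 0,"az": 0,"tx": 0.0193,"ty": 0.0255,"tz": -0.0463,"hand": -1},{"ax": 0,"ay": 0,"az": 0,"tx": 0.0253,"ty": 0.0334,"tz": -0.0463,"hand": -1},{"ax": 0,"ay": 0,"az": 0,"tx": 0.0314,"ty": 0.0414,"tz": -0.0463,"hand": -1},{"ax": 0,"ay": 0,"az": 0,"tx": 0.0374,"ty": 0.0494,"tz": -0.0463,"hand": -1},{"ax": 0,"ay": 0,"az": 0,"tx": 0.0434,"ty": 0.0573,"tz": -0.0463,"hand": -1},{"ax": 0,"ay": 0,"az": 0,"tx": 0.0495,"ty": 0.0653,"tz": -0.0463,"hand": -1},{"ax": 0,"ay": 0,"az": 0,"tx": 0.0549,"ty": 0.0725,"tz": -0.0463,"hand": -1},{"ax": 0,"ay": 0,"az": 0,"tx": 0.0585,"ty": 0.0773,"tz": -0.0463,"hand": -1},{"ax": 0,"ay": 0,"az": 0,"tx": 0.0599,"ty": 0.0791,"tz": -0.0463,"hand": -1},{"ax": 0,"ay": 0,"az": 0,"tx": 0.0599,"ty": 0.0791,"tz": -0.0463,"hand": -1},{"ax": 0,"ay": 0,"az": 0,"tx": 0.0599,"ty": 0.0791,"tz": -0.0463,"hand": -1}], force=60)

```text
time: 26.7
ee_pos: [0.4332, 0.373, 0.0465]
ee_rot: [[0.603, 0.798, -0.001], [0.798, -0.603, -0.001], [-0.001, -0.0, -1.0]]
ft_force: [0.2, 0.1, -2.6]
width: 0.0215
grip_force: 60.0
```

```bash
python3 -c "
from look import *
look([('green',(.506,.474))])"
```

```text
26.7 [0.4332 0.373  0.0465] yaw 52.91 F [ 0.2  0.1 -2.6] M [-0.11  0.06  0.02] 0.021472643889111485
green top [[[0.01, -0.0501]], [308]]
green side [[[0.0471, 0.0097], [-0.0506, -0.0072], [-0.0105, 0.0506]], [434, 466, 469]]
```

Call:
step_arm(deltas=[{"ax": 0,"ay": 0,"az": 0,"tx": 0,"ty": 0,"tz": 0.004,"hand": -1},{"ax": 0,"ay": 0,"az": 0,"tx": 0,"ty": 0,"tz": 0.007,"hand": -1},{"ax": 0,"ay": 0,"az": 0,"tx": 0,"ty": 0,"tz": 0.009,"hand": -1},{"ax": 0,"ay": 0,"az": 0,"tx": 0,"ty": 0,"tz": 0.011,"hand": -1},{"ax": 0,"ay": 0,"az": 0,"tx": 0,"ty": 0,"tz": 0.013,"hand": -1},{"ax": 0,"ay": 0,"az": 0,"tx": 0,"ty": 0,"tz": 0.015,"hand": -1},{"ax": 0,"ay": 0,"az": 0,"tx": 0,"ty": 0,"tz": 0.018,"hand": -1},{"ax": 0,"ay": 0,"az": 0,"tx": 0,"ty": 0,"tz": 0.023,"hand": -1},{"ax": 0,"ay": 0,"az": 0,"tx": 0,"ty": 0,"tz": 0.029,"hand": -1},{"ax": 0,"ay": 0,"az": 0,"tx": 0,"ty": 0,"tz": 0.035,"hand": -1},{"ax": 0,"ay": 0,"az": 0,"tx": 0,"ty": 0,"tz": 0.041,"hand": -1},{"ax": 0,"ay": 0,"az": 0,"tx": 0,"ty": 0,"tz": 0.047,"hand": -1},{"ax": 0,"ay": 0,"az": 0,"tx": 0,"ty": 0,"tz": 0.05,"hand": -1},{"ax": 0,"ay": 0,"az": 0,"tx": 0,"ty": 0,"tz": 0.05,"hand": -1},{"ax": 0,"ay": 0,"az": 0,"tx": 0,"ty": 0,"tz": 0.05,"hand": -1}], force=60)

```text
time: 28.05
ee_pos: [0.4336, 0.3735, 0.0969]
ee_rot: [[0.603, 0.798, 0.0], [0.798, -0.603, 0.0], [0.0, 0.0, -1.0]]
ft_force: [0.5, 0.1, -3.7]
width: 0.0211
grip_force: 60.0
```

Call:
step_arm(deltas=[{"ax": 0,"ay": 0,"az": -0.3,"tx": -0.002,"ty": -0.003,"tz": 0,"hand": -1},{"ax": 0,"ay": 0,"az": -0.9,"tx": -0.006,"ty": -0.008,"tz": 0,"hand": -1},{"ax": 0,"ay": 0,"az": -1.8,"tx": -0.011,"ty": -0.015,"tz": 0,"hand": -1},{"ax": 0,"ay": 0,"az": -3,"tx": -0.016,"ty": -0.023,"tz": 0,"hand": -1},{"ax": 0,"ay": 0,"az": -4.4,"tx": -0.021,"ty": -0.032,"tz": 0,"hand": -1},{"ax": 0,"ay": 0,"az": -6,"tx": -0.025,"ty": -0.041,"tz": 0,"hand": -1},{"ax": 0,"ay": 0,"az": -7.8,"tx": -0.029,"ty": -0.05,"tz": 0,"hand": -1},{"ax": 0,"ay": 0,"az": -9.7,"tx": -0.032,"ty": -0.059,"tz": 0,"hand": -1},{"ax": 0,"ay": 0,"az": -11.7,"tx": -0.034,"ty": -0.068,"tz": 0,"hand": -1},{"ax": 0,"ay": 0,"az": -13.8,"tx": -0.036,"ty": -0.077,"tz": 0,"hand": -1},{"ax": 0,"ay": 0,"az": -15.9,"tx": -0.037,"ty": -0.086,"tz": 0,"hand": -1},{"ax": 0,"ay": 0,"az": -18,"tx": -0.038,"ty": -0.095,"tz": 0,"hand": -1},{"ax": 0,"ay": 0,"az": -20.1,"tx": -0.038,"ty": -0.104,"tz": 0,"hand": -1},{"ax": 0,"ay": 0,"az": -22.2,"tx": -0.037,"ty": -0.113,"tz": 0,"hand": -1},{"ax": 0,"ay": 0,"az": -24.3,"tx": -0.036,"ty": -0.122,"tz": 0,"hand": -1},{"ax": 0,"ay": 0,"az": -26.4,"tx": -0.034,"ty": -0.131,"tz": 0,"hand": -1},{"ax": 0,"ay": 0,"az": -28.5,"tx": -0.031,"ty": -0.14,"tz": 0,"hand": -1},{"ax": 0,"ay": 0,"az": -30.6,"tx": -0.028,"ty": -0.149,"tz": 0,"hand": -1},{"ax": 0,"ay": 0,"az": -32.7,"tx": -0.024,"ty": -0.158,"tz": 0,"hand": -1},{"ax": 0,"ay": 0,"az": -34.8,"tx": -0.02,"ty": -0.167,"tz": 0,"hand": -1}], force=60)

```text
time: 29.72
ee_pos: [0.414, 0.2056, 0.0967]
ee_rot: [[0.952, 0.307, 0.0], [0.307, -0.952, 0.0], [0.0, -0.0, -1.0]]
ft_force: [0.5, -0.2, -3.6]
width: 0.0212
grip_force: 60.0
```

Call:
step_arm(deltas=[{"ax": 0,"ay": 0,"az": -2.1,"tx": 0.004,"ty": -0.009,"tz": 0,"hand": -1},{"ax": 0,"ay": 0,"az": -4.1,"tx": 0.008,"ty": -0.018,"tz": 0,"hand": -1},{"ax": 0,"ay": 0,"az": -6,"tx": 0.012,"ty": -0.027,"tz": 0,"hand": -1},{"ax": 0,"ay": 0,"az": -7.8,"tx": 0.017,"ty": -0.036,"tz": 0,"hand": -1},{"ax": 0,"ay": 0,"az": -9.4,"tx": 0.022,"ty": -0.045,"tz": 0,"hand": -1},{"ax": 0,"ay": 0,"az": -10.8,"tx": 0.027,"ty": -0.054,"tz": 0,"hand": -1},{"ax": 0,"ay": 0,"az": -12,"tx": 0.033,"ty": -0.063,"tz": 0,"hand": -1},{"ax": 0,"ay": 0,"az": -13,"tx": 0.039,"ty": -0.072,"tz": 0,"hand": -1},{"ax": 0,"ay": 0,"az": -13.8,"tx": 0.045,"ty": -0.081,"tz": 0,"hand": -1},{"ax": 0,"ay": 0,"az": -14.5,"tx": 0.052,"ty": -0.09,"tz": 0,"hand": -1},{"ax": 0,"ay": 0,"az": -15,"tx": 0.059,"ty": -0.098,"tz": 0,"hand": -1},{"ax": 0,"ay": 0,"az": -15.4,"tx": 0.066,"ty": -0.106,"tz": 0,"hand": -1},{"ax": 0,"ay": 0,"az": -15.7,"tx": 0.074,"ty": -0.113,"tz": 0,"hand": -1},{"ax": 0,"ay": 0,"az": -15.9,"tx": 0.082,"ty": -0.119,"tz": 0,"hand": -1},{"ax": 0,"ay": 0,"az": -16.1,"tx": 0.09,"ty": -0.1245,"tz": 0,"hand": -1},{"ax": 0,"ay": 0,"az": -16.2,"tx": 0.098,"ty": -0.129,"tz": 0,"hand": -1},{"ax": 0,"ay": 0,"az": -16.2,"tx": 0.105,"ty": -0.1315,"tz": 0,"hand": -1},{"ax": 0,"ay": 0,"az": -16.2,"tx": 0.11,"ty": -0.133,"tz": 0,"hand": -1},{"ax": 0,"ay": 0,"az": -16.2,"tx": 0.113,"ty": -0.1336,"tz": 0,"hand": -1},{"ax": 0,"ay": 0,"az": -16.2,"tx": 0.1137,"ty": -0.1336,"tz": 0,"hand": -1}], force=60)

```text
time: 31.38
ee_pos: [0.5277, 0.073, 0.0966]
ee_rot: [[0.999, 0.034, 0.0], [0.034, -0.999, 0.0], [0.0, -0.0, -1.0]]
ft_force: [-0.4, -0.5, -4.4]
width: 0.0218
grip_force: 60.0
```

Call:
step_arm(deltas=[{"ax": 0,"ay": 0,"az": 0,"tx": 0,"ty": 0,"tz": 0,"hand": -1},{"ax": 0,"ay": 0,"az": 0,"tx": 0,"ty": 0,"tz": 0,"hand": -1}], force=60)

```text
time: 31.55
ee_pos: [0.5267, 0.0732, 0.0966]
ee_rot: [[0.999, 0.034, -0.001], [0.034, -0.999, 0.0], [-0.001, -0.0, -1.0]]
ft_force: [0.0, -0.3, -3.9]
width: 0.0214
grip_force: 60.0
```

```bash
python3 -c "
from look import *
look([('green',(.649,.08))],.079)"
```

```text
31.55 [0.5267 0.0732 0.0966] yaw 1.95 F [ 0.  -0.3 -3.9] M [ 0.01  0.22 -0.  ] 0.02143503512810292
green top []
green side [[[0.0343, -0.0297], [0.0302, 0.0402]], [223, 251]]
```

Call:
step_arm(deltas=[{"ax": 0,"ay": 0,"az": 0,"tx": 0,"ty": 0,"tz": -0.003,"hand": -1},{"ax": 0,"ay": 0,"az": 0,"tx": 0,"ty": 0,"tz": -0.009,"hand": -1},{"ax": 0,"ay": 0,"az": 0,"tx": 0,"ty": 0,"tz": -0.016,"hand": -1},{"ax": 0,"ay": 0,"az": 0,"tx": 0,"ty": 0,"tz": -0.023,"hand": -1},{"ax": 0,"ay": 0,"az": 0,"tx": 0,"ty": 0,"tz": -0.029,"hand": -1},{"ax": 0,"ay": 0,"az": 0,"tx": 0,"ty": 0,"tz": -0.033,"hand": -1},{"ax": 0,"ay": 0,"az": 0,"tx": 0,"ty": 0,"tz": -0.036,"hand": -1},{"ax": 0,"ay": 0,"az": 0,"tx": 0,"ty": 0,"tz": -0.038,"hand": -1},{"ax": 0,"ay": 0,"az": 0,"tx": 0,"ty": 0,"tz": -0.04,"hand": -1},{"ax": 0,"ay": 0,"az": 0,"tx": 0,"ty": 0,"tz": -0.042,"hand": -1},{"ax": 0,"ay": 0,"az": 0,"tx": 0,"ty": 0,"tz": -0.044,"hand": -1},{"ax": 0,"ay": 0,"az": 0,"tx": 0,"ty": 0,"tz": -0.046,"hand": -1},{"ax": 0,"ay": 0,"az": 0,"tx": 0,"ty": 0,"tz": -0.0485,"hand": -1},{"ax": 0,"ay": 0,"az": 0,"tx": 0,"ty": 0,"tz": -0.0485,"hand": -1},{"ax": 0,"ay": 0,"az": 0,"tx": 0,"ty": 0,"tz": -0.0485,"hand": -1}], force=60)

```text
time: 32.9
ee_pos: [0.5272, 0.0728, 0.0481]
ee_rot: [[0.999, 0.033, -0.0], [0.033, -0.999, -0.0], [-0.0, 0.0, -1.0]]
ft_force: [0.2, 0.4, -2.4]
width: 0.0214
grip_force: 60.0
```

Call:
step_arm(deltas=[{"ax": 0,"ay": 0,"az": 0,"tx": -0.004,"ty": -0.0003,"tz": 0,"hand": -1},{"ax": 0,"ay": 0,"az": 0,"tx": -0.012,"ty": -0.0008,"tz": 0,"hand": -1},{"ax": 0,"ay": 0,"az": 0,"tx": -0.022,"ty": -0.0014,"tz": 0,"hand": -1},{"ax": 0,"ay": 0,"az": 0,"tx": -0.032,"ty": -0.002,"tz": 0,"hand": -1},{"ax": 0,"ay": 0,"az": 0,"tx": -0.042,"ty": -0.0026,"tz": 0,"hand": -1},{"ax": 0,"ay": 0,"az": 0,"tx": -0.052,"ty": -0.0033,"tz": 0,"hand": -1},{"ax": 0,"ay": 0,"az": 0,"tx": -0.062,"ty": -0.0039,"tz": 0,"hand": -1},{"ax": 0,"ay": 0,"az": 0,"tx": -0.072,"ty": -0.0045,"tz": 0,"hand": -1},{"ax": 0,"ay": 0,"az": 0,"tx": -0.082,"ty": -0.0052,"tz": 0,"hand": -1},{"ax": 0,"ay": 0,"az": 0,"tx": -0.09,"ty": -0.0057,"tz": 0,"hand": -1},{"ax": 0,"ay": 0,"az": 0,"tx": -0.0945,"ty": -0.006,"tz": 0,"hand": -1},{"ax": 0,"ay": 0,"az": 0,"tx": -0.097,"ty": -0.0061,"tz": 0,"hand": -1},{"ax": 0,"ay": 0,"az": 0,"tx": -0.097,"ty": -0.0061,"tz": 0,"hand": -1},{"ax": 0,"ay": 0,"az": 0,"tx": -0.097,"ty": -0.0061,"tz": 0.005,"hand": -1},{"ax": 0,"ay": 0,"az": 0,"tx": -0.097,"ty": -0.0061,"tz": 0.025,"hand": -1},{"ax": 0,"ay": 0,"az": 0,"tx": -0.097,"ty": -0.0061,"tz": 0.05,"hand": -1},{"ax": 0,"ay": 0,"az": 0,"tx": -0.097,"ty": -0.0061,"tz": 0.07,"hand": -1},{"ax": 0,"ay": 0,"az": 0,"tx": -0.097,"ty": -0.0061,"tz": 0.075,"hand": -1},{"ax": 0,"ay": 0,"az": 0,"tx": -0.097,"ty": -0.0061,"tz": 0.075,"hand": -1}], force=60)

```text
time: 34.48
ee_pos: [0.4314, 0.0671, 0.1245]
ee_rot: [[0.999, 0.033, 0.004], [0.033, -0.999, 0.001], [0.004, -0.001, -1.0]]
ft_force: [1.0, 0.5, -2.1]
width: 0.0217
grip_force: 60.0
```

```bash
python3 -c "
from look import *
look([('green',(.649,.08)),('blue',(.656,-.046))])"
```

```text
34.48 [0.4314 0.0671 0.1245] yaw 1.91 F [ 1.   0.5 -2.1] M [0.03 0.04 0.06] 0.02169643860933347
green top [np.float64(0.6506), np.float64(0.0789), np.float64(0.0602), array([0.0495, 0.0499, 0.0496, 0.0496])]
green side [[[0.0358, -0.0309], [0.0315, 0.0391], [-0.0385, 0.0344]], [221, 237, 266]]
blue top [np.float64(0.6579), np.float64(-0.0478), np.float64(0.0627), array([0.0498, 0.0496, 0.0496, 0.0498])]
blue side [[[0.036, -0.0324], [0.0314, 0.039], [-0.0386, 0.0346]], [294, 273, 310]]
```

Call:
step_arm(deltas=[{"ax": 0,"ay": 0,"az": -0.5,"tx": 0.001,"ty": -0.01,"tz": 0,"hand": -1},{"ax": 0,"ay": 0,"az": -1.3,"tx": 0.004,"ty": -0.03,"tz": 0,"hand": -1},{"ax": 0,"ay": 0,"az": -2.5,"tx": 0.008,"ty": -0.06,"tz": 0,"hand": -1},{"ax": 0,"ay": 0,"az": -3.7,"tx": 0.012,"ty": -0.09,"tz": 0,"hand": -1},{"ax": 0,"ay": 0,"az": -4.9,"tx": 0.016,"ty": -0.12,"tz": 0,"hand": -1},{"ax": 0,"ay": 0,"az": -6.1,"tx": 0.02,"ty": -0.15,"tz": 0,"hand": -1},{"ax": 0,"ay": 0,"az": -7.3,"tx": 0.024,"ty": -0.18,"tz": 0,"hand": -1},{"ax": 0,"ay": 0,"az": -8.5,"tx": 0.028,"ty": -0.21,"tz": 0,"hand": -1},{"ax": 0,"ay": 0,"az": -9.7,"tx": 0.031,"ty": -0.24,"tz": 0,"hand": -1},{"ax": 0,"ay": 0,"az": -10.9,"tx": 0.034,"ty": -0.27,"tz": 0,"hand": -1},{"ax": 0,"ay": 0,"az": -11.6,"tx": 0.036,"ty": -0.293,"tz": 0,"hand": -1},{"ax": 0,"ay": 0,"az": -11.9,"tx": 0.037,"ty": -0.303,"tz": 0,"hand": -1},{"ax": 0,"ay": 0,"az": -11.9,"tx": 0.037,"ty": -0.305,"tz": 0,"hand": -1},{"ax": 0,"ay": 0,"az": -11.9,"tx": 0.037,"ty": -0.305,"tz": 0,"hand": -1},{"ax": 0,"ay": 0,"az": -11.9,"tx": 0.037,"ty": -0.305,"tz": 0,"hand": -1}], force=60)

```text
time: 35.83
ee_pos: [0.4666, -0.2369, 0.1225]
ee_rot: [[0.985, -0.172, -0.002], [-0.172, -0.985, 0.001], [-0.002, -0.001, -1.0]]
ft_force: [-0.2, 0.3, -1.9]
width: 0.0214
grip_force: 60.0
```

```bash
python3 -c "
from look import *
S=look([])
look([])"
```

```text
35.83 [ 0.4666 -0.2369  0.1225] yaw -9.92 F [-0.2  0.3 -1.9] M [ 0.03  0.05 -0.01] 0.021367646545136017
35.93 [ 0.4671 -0.2366  0.1229] yaw -9.86 F [-0.5  0.5 -2.4] M [ 0.1   0.08 -0.01] 0.02146058192119443
```

Call:
step_arm(deltas=[{"ax": 0,"ay": 0,"az": 0,"tx": 0,"ty": -0.001,"tz": -0.01,"hand": -1},{"ax": 0,"ay": 0,"az": 0,"tx": 0,"ty": -0.001,"tz": -0.03,"hand": -1},{"ax": 0,"ay": 0,"az": 0,"tx": 0,"ty": -0.001,"tz": -0.048,"hand": -1},{"ax": 0,"ay": 0,"az": 0,"tx": 0,"ty": -0.001,"tz": -0.058,"hand": -1},{"ax": 0,"ay": 0,"az": 0,"tx": 0,"ty": -0.001,"tz": -0.064,"hand": -1},{"ax": 0,"ay": 0,"az": 0,"tx": 0,"ty": -0.001,"tz": -0.068,"hand": -1},{"ax": 0,"ay": 0,"az": 0,"tx": 0,"ty": -0.001,"tz": -0.07,"hand": -1},{"ax": 0,"ay": 0,"az": 0,"tx": 0,"ty": -0.001,"tz": -0.072,"hand": -1},{"ax": 0,"ay": 0,"az": 0,"tx": 0,"ty": -0.001,"tz": -0.072,"hand": -1},{"ax": 0,"ay": 0,"az": 0,"tx": 0,"ty": -0.001,"tz": -0.072,"hand": -1}], force=60)

```text
time: 36.87
ee_pos: [0.4674, -0.2394, 0.0516]
ee_rot: [[0.985, -0.174, 0.001], [-0.174, -0.985, -0.0], [0.001, 0.0, -1.0]]
ft_force: [-0.6, 0.7, -2.7]
width: 0.0216
grip_force: 60.0
```

```bash
python3 -c "
from look import *
look([])"
```

```text
36.87 [ 0.4674 -0.2394  0.0516] yaw -9.99 F [-0.6  0.7 -2.7] M [0.06 0.03 0.02] 0.021622245879861397
```

Call:
step_arm(deltas=[{"ax": 0,"ay": 0,"az": 0,"tx": 0,"ty": 0.0007,"tz": -0.0007,"hand": -1},{"ax": 0,"ay": 0,"az": 0,"tx": 0,"ty": 0.0007,"tz": -0.0013,"hand": -1},{"ax": 0,"ay": 0,"az": 0,"tx": 0,"ty": 0.0007,"tz": -0.0013,"hand": -1},{"ax": 0,"ay": 0,"az": 0,"tx": 0,"ty": 0.0007,"tz": -0.0013,"hand": -1}], force=60)

```text
time: 37.3
ee_pos: [0.4674, -0.2386, 0.0506]
ee_rot: [[0.985, -0.174, 0.001], [-0.174, -0.985, -0.0], [0.001, 0.0, -1.0]]
ft_force: [-1.3, 0.6, 7.0]
width: 0.0216
grip_force: 60.0
```

Call:
step_arm(deltas=[{"ax": 0,"ay": 0,"az": 0,"tx": 0,"ty": 0,"tz": 0,"hand": -0.2},{"ax": 0,"ay": 0,"az": 0,"tx": 0,"ty": 0,"tz": 0,"hand": -0.2},{"ax": 0,"ay": 0,"az": 0,"tx": 0,"ty": 0,"tz": 0,"hand": 1},{"ax": 0,"ay": 0,"az": 0,"tx": 0,"ty": 0,"tz": 0,"hand": 1},{"ax": 0,"ay": 0,"az": 0,"tx": 0,"ty": 0,"tz": 0,"hand": 1},{"ax": 0,"ay": 0,"az": 0,"tx": 0,"ty": 0,"tz": 0,"hand": 1},{"ax": 0,"ay": 0,"az": 0,"tx": 0,"ty": 0,"tz": 0,"hand": 1},{"ax": 0,"ay": 0,"az": 0,"tx": 0,"ty": 0,"tz": 0,"hand": 1},{"ax": 0,"ay": 0,"az": 0,"tx": 0,"ty": 0,"tz": 0,"hand": 1},{"ax": 0,"ay": 0,"az": 0,"tx": 0,"ty": 0,"tz": 0,"hand": 1}], force=20)

```text
time: 38.13
ee_pos: [0.4672, -0.2386, 0.0498]
ee_rot: [[0.985, -0.173, -0.0], [-0.173, -0.985, 0.0], [-0.0, 0.0, -1.0]]
ft_force: [0.4, -0.3, -0.6]
width: 0.0837
grip_force: 0.0
```

Call:
step_arm(deltas=[{"ax": 0,"ay": 0,"az": 0,"tx": 0,"ty": 0,"tz": 0.015,"hand": 1},{"ax": 0,"ay": 0,"az": 0,"tx": 0,"ty": 0,"tz": 0.045,"hand": 1},{"ax": 0,"ay": 0,"az": 0,"tx": 0,"ty": 0,"tz": 0.08,"hand": 1},{"ax": 0,"ay": 0,"az": 0,"tx": 0,"ty": 0,"tz": 0.11,"hand": 1},{"ax": 0,"ay": 0,"az": 0,"tx": 0,"ty": 0,"tz": 0.11,"hand": 1},{"ax": 0,"ay": 0,"az": 0,"tx": 0,"ty": 0.1,"tz": 0.14,"hand": 1},{"ax": 0,"ay": 0,"az": 0,"tx": 0,"ty": 0.1,"tz": 0.14,"hand": 1},{"ax": 0,"ay": 0,"az": 0,"tx": 0,"ty": 0.1,"tz": 0.14,"hand": 1},{"ax": 0,"ay": 0,"az": 0,"tx": 0,"ty": 0.1,"tz": 0.14,"hand": 1}], force=20)

```text
time: 38.88
ee_pos: [0.4677, -0.1341, 0.1907]
ee_rot: [[0.986, -0.168, 0.001], [-0.168, -0.986, 0.002], [0.001, -0.002, -1.0]]
ft_force: [-0.5, -0.4, 0.1]
width: 0.093
grip_force: 0.0
```

```bash
python3 - <<'E'
from look import *
look([])
t=snap('top','top6');sd=snap('side','side6')
a=[cv2.resize(t['color'][135:245,380:520],None,fx=4,fy=4,interpolation=cv2.INTER_CUBIC)]
b=ortho(t,(.48,-.47,0),.032,.16,.16,2.2);c=ortho(sd,(.48,-.47,0),.032,.16,.16,2.2)[:,:230]
o=np.zeros((440,560+230,3),np.uint8);o[:440,:560]=a[0][...,::-1]
cv2.imwrite('pics/p6.png',o);cv2.imwrite('pics/o6.png',np.hstack([b,ortho(sd,(.48,-.47,0),.032,.16,.16,2.2)]))
z=np.zeros((480,800,3),np.uint8);z[:385,:490]=cv2.resize(o[:,:560],(490,385));z[:250,490:740]=cv2.resize(b,(250,250));z[250:480,490:720]=cv2.resize(ortho(sd,(.48,-.47,0),.032,.16,.16,2.2),(230,230))
cv2.imwrite('pics/q6.png',z)
for s in(t,sd):
    P=cloud(s);c=s['color'].astype(int)
    m=(c[...,0]>2.2*c[...,1])&(c[...,0]>60)&(P[...,0]>.3)&(P[...,0]<.65)&(P[...,1]<-.3)&(P[...,1]>-.65)&(P[...,2]>.015)
    n,l,st,ce=cv2.connectedComponentsWithStats(m.astype(np.uint8))
    for i in range(1,n):
        if st[i,4]>25:
            v,u=np.where(l==i);print(ce[i].round(1),st[i,4],cv2.minAreaRect(atz(s,np.c_[u,v],.032)[:,:2].astype(np.float32)*1000),np.percentile(P[l==i][:,2],[20,50,90]).round(3))
E
```

```text
38.88 [ 0.4677 -0.1341  0.1907] yaw -9.66 F [-0.5 -0.4  0.1] M [-0.01 -0.01 -0.01] 0.092999228219604
[492.4 180.5] 160 ((521.396484375, -466.6551513671875), (25.11626434326172, 43.9532356262207), 81.7594223022461) [0.032 0.033 0.037]
[498.3 204. ] 166 ((459.13482666015625, -478.59454345703125), (43.60429763793945, 25.13946533203125), 3.686467170715332) [0.031 0.033 0.036]
[402.  129.2] 59 ((516.9328002929688, -461.163330078125), (25.1622314453125, 43.615478515625), 75.87660217285156) [0.025 0.027 0.031]
[417.3 136. ] 62 ((455.2395324707031, -472.6379699707031), (41.931640625, 24.614118576049805), 7.121615886688232) [0.026 0.028 0.032]
```

View pics/q6.png

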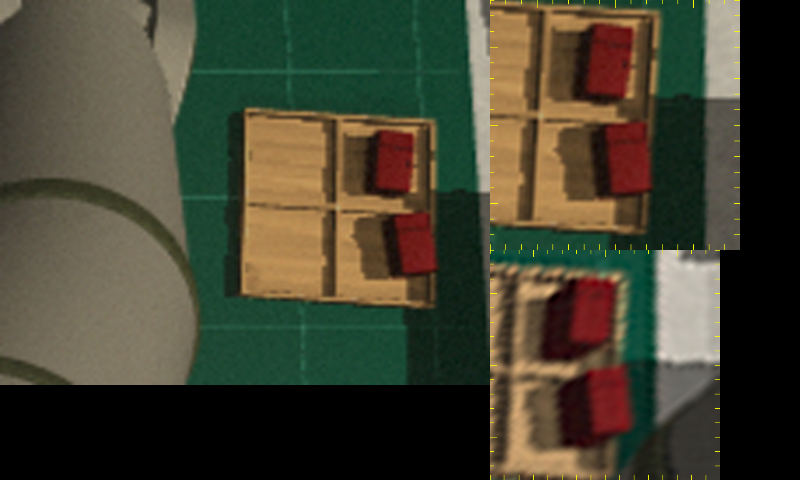

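Call:
step_arm(deltas=[{"ax": 0,"ay": 0,"az": 0,"tx": 0.0525,"ty": -0.328,"tz": -0.04,"hand": 1},{"ax": 0,"ay": 0,"az": 0,"tx": 0.0525,"ty": -0.328,"tz": -0.04,"hand": 1},{"ax": 0,"ay": 0,"az": 0,"tx": 0.0525,"ty": -0.328,"tz": -0.04,"hand": 1},{"ax": 0,"ay": 0,"az": 0,"tx": 0.0525,"ty": -0.328,"tz": -0.04,"hand": 1},{"ax": 0,"ay": 0,"az": 0,"tx": 0.0525,"ty": -0.328,"tz": -0.04,"hand": 1},{"ax": 0,"ay": 0,"az": 0,"tx": 0.0525,"ty": -0.328,"tz": -0.04,"hand": 1},{"ax": 0,"ay": 0,"az": 0,"tx": 0.0525,"ty": -0.328,"tz": -0.04,"hand": 1},{"ax": 0,"ay": 0,"az": 0,"tx": 0.0525,"ty": -0.328,"tz": -0.04,"hand": 1},{"ax": 0,"ay": 0,"az": 0,"tx": 0.0525,"ty": -0.328,"tz": -0.04,"hand": 1},{"ax": 0,"ay": 0,"az": 0,"tx": 0.0525,"ty": -0.328,"tz": -0.04,"hand": 1},{"ax": 0,"ay": 0,"az": 0,"tx": 0.0525,"ty": -0.328,"tz": -0.04,"hand": 1},{"ax": 0,"ay": 0,"az": 0,"tx": 0.0525,"ty": -0.328,"tz": -0.08,"hand": 1},{"ax": 0,"ay": 0,"az": 0,"tx": 0.0525,"ty": -0.328,"tz": -0.12,"hand": 1},{"ax": 0,"ay": 0,"az": 0,"tx": 0.0525,"ty": -0.328,"tz": -0.15,"hand": 1},{"ax": 0,"ay": 0,"az": 0,"tx": 0.0525,"ty": -0.328,"tz": -0.165,"hand": 1},{"ax": 0,"ay": 0,"az": 0,"tx": 0.0525,"ty": -0.328,"tz": -0.1718,"hand": 1},{"ax": 0,"ay": 0,"az": 0,"tx": 0.0525,"ty": -0.328,"tz": -0.1718,"hand": 1},{"ax": 0,"ay": 0,"az": 0,"tx": 0.0525,"ty": -0.328,"tz": -0.1718,"hand": 1}], force=20)

```text
time: 40.58
ee_pos: [0.5204, -0.4668, 0.0193]
ee_rot: [[0.985, -0.173, 0.001], [-0.173, -0.985, -0.001], [0.001, 0.001, -1.0]]
ft_force: [0.2, 0.3, -0.1]
width: 0.0928
grip_force: 0.0
```

Call:
step_arm(deltas=[{"ax": 0,"ay": 0,"az": 0,"tx": 0,"ty": 0,"tz": 0,"hand": -1},{"ax": 0,"ay": 0,"az": 0,"tx": 0,"ty": 0,"tz": 0,"hand": -1},{"ax": 0,"ay": 0,"az": 0,"tx": 0,"ty": 0,"tz": 0,"hand": -1},{"ax": 0,"ay": 0,"az": 0,"tx": 0,"ty": 0,"tz": 0,"hand": -1},{"ax": 0,"ay": 0,"az": 0,"tx": 0,"ty": 0,"tz": 0,"hand": -1},{"ax": 0,"ay": 0,"az": 0,"tx": 0,"ty": 0,"tz": 0,"hand": -1},{"ax": 0,"ay": 0,"az": 0,"tx": 0,"ty": 0,"tz": 0,"hand": -1},{"ax": 0,"ay": 0,"az": 0,"tx": 0,"ty": 0,"tz": 0,"hand": -1},{"ax": 0,"ay": 0,"az": 0,"tx": 0,"ty": 0,"tz": 0,"hand": -1},{"ax": 0,"ay": 0,"az": 0,"tx": 0,"ty": 0,"tz": 0,"hand": -1},{"ax": 0,"ay": 0,"az": 0,"tx": 0,"ty": 0,"tz": 0,"hand": -1},{"ax": 0,"ay": 0,"az": 0,"tx": 0,"ty": 0,"tz": 0,"hand": -1},{"ax": 0,"ay": 0,"az": 0,"tx": 0,"ty": 0,"tz": 0,"hand": -1}], force=25)

```text
time: 41.67
ee_pos: [0.5197, -0.4665, 0.0179]
ee_rot: [[0.985, -0.173, -0.0], [-0.173, -0.985, 0.0], [-0.0, -0.0, -1.0]]
ft_force: [-0.4, -0.3, -0.9]
width: 0.028
grip_force: 24.7
```

Call:
step_arm(deltas=[{"ax": 0,"ay": 0,"az": 0,"tx": 0,"ty": 0,"tz": 0.01,"hand": -1},{"ax": 0,"ay": 0,"az": 0,"tx": 0,"ty": 0,"tz": 0.03,"hand": -1},{"ax": 0,"ay": 0,"az": 0,"tx": 0,"ty": 0,"tz": 0.06,"hand": -1},{"ax": 0,"ay": 0,"az": 0,"tx": 0,"ty": 0,"tz": 0.09,"hand": -1},{"ax": 0,"ay": 0,"az": 0,"tx": 0.003,"ty": 0.01,"tz": 0.12,"hand": -1},{"ax": 0,"ay": 0,"az": 1,"tx": 0.012,"ty": 0.035,"tz": 0.132,"hand": -1},{"ax": 0,"ay": 0,"az": 2,"tx": 0.022,"ty": 0.065,"tz": 0.132,"hand": -1},{"ax": 0,"ay": 0,"az": 3,"tx": 0.032,"ty": 0.095,"tz": 0.132,"hand": -1},{"ax": 0,"ay": 0,"az": 4,"tx": 0.042,"ty": 0.125,"tz": 0.132,"hand": -1},{"ax": 0,"ay": 0,"az": 5,"tx": 0.052,"ty": 0.155,"tz": 0.132,"hand": -1},{"ax": 0,"ay": 0,"az": 6,"tx": 0.062,"ty": 0.185,"tz": 0.132,"hand": -1},{"ax": 0,"ay": 0,"az": 7,"tx": 0.072,"ty": 0.215,"tz": 0.132,"hand": -1},{"ax": 0,"ay": 0,"az": 8,"tx": 0.082,"ty": 0.245,"tz": 0.132,"hand": -1},{"ax": 0,"ay": 0,"az": 9,"tx": 0.092,"ty": 0.275,"tz": 0.132,"hand": -1},{"ax": 0,"ay": 0,"az": 10,"tx": 0.102,"ty": 0.305,"tz": 0.132,"hand": -1},{"ax": 0,"ay": 0,"az": 11,"tx": 0.112,"ty": 0.335,"tz": 0.132,"hand": -1},{"ax": 0,"ay": 0,"az": 12,"tx": 0.122,"ty": 0.365,"tz": 0.132,"hand": -1},{"ax": 0,"ay": 0,"az": 13,"tx": 0.131,"ty": 0.393,"tz": 0.132,"hand": -1},{"ax": 0,"ay": 0,"az": 13,"tx": 0.136,"ty": 0.412,"tz": 0.132,"hand": -1},{"ax": 0,"ay": 0,"az": 13,"tx": 0.1373,"ty": 0.4177,"tz": 0.132,"hand": -1}], force=25)

```text
time: 43.33
ee_pos: [0.6578, -0.0438, 0.1504]
ee_rot: [[0.998, 0.058, 0.0], [0.058, -0.998, 0.002], [0.001, -0.002, -1.0]]
ft_force: [0.2, -0.8, -2.0]
width: 0.028
grip_force: 24.7
```

Call:
step_arm(deltas=[{"ax": 0,"ay": 0,"az": 0,"tx": 0,"ty": 0,"tz": 0,"hand": -1},{"ax": 0,"ay": 0,"az": 0,"tx": 0,"ty": 0,"tz": -0.015,"hand": -1},{"ax": 0,"ay": 0,"az": 0,"tx": 0,"ty": 0,"tz": -0.04,"hand": -1},{"ax": 0,"ay": 0,"az": 0,"tx": 0,"ty": 0,"tz": -0.065,"hand": -1},{"ax": 0,"ay": 0,"az": 0,"tx": 0,"ty": 0,"tz": -0.082,"hand": -1},{"ax": 0,"ay": 0,"az": 0,"tx": 0,"ty": 0,"tz": -0.09,"hand": -1},{"ax": 0,"ay": 0,"az": 0,"tx": 0,"ty": 0,"tz": -0.094,"hand": -1},{"ax": 0,"ay": 0,"az": 0,"tx": 0,"ty": 0,"tz": -0.097,"hand": -1},{"ax": 0,"ay": 0,"az": 0,"tx": 0,"ty": 0,"tz": -0.097,"hand": -1},{"ax": 0,"ay": 0,"az": 0,"tx": 0,"ty": 0,"tz": -0.097,"hand": -1}], force=25)

```text
time: 44.17
ee_pos: [0.6575, -0.0493, 0.054]
ee_rot: [[0.999, 0.052, 0.001], [0.052, -0.999, -0.0], [0.001, 0.0, -1.0]]
ft_force: [-0.1, -0.0, -2.0]
width: 0.0279
grip_force: 24.7
```

```bash
python3 -c "
from look import *
look([])"
```

```text
44.17 [ 0.6575 -0.0493  0.054 ] yaw 2.98 F [-0.1 -0.  -2. ] M [0.   0.04 0.  ] 0.027914079112519155
```

Call:
step_arm(deltas=[{"ax": 0,"ay": 0,"az": 0,"tx": 0,"ty": 0,"tz": -0.0005,"hand": -1},{"ax": 0,"ay": 0,"az": 0,"tx": 0,"ty": 0,"tz": -0.001,"hand": -1},{"ax": 0,"ay": 0,"az": 0,"tx": 0,"ty": 0,"tz": -0.0012,"hand": -1},{"ax": 0,"ay": 0,"az": 0,"tx": 0,"ty": 0,"tz": -0.0012,"hand": -1}], force=25)

```text
time: 44.6
ee_pos: [0.657, -0.0488, 0.0519]
ee_rot: [[0.999, 0.053, 0.0], [0.053, -0.999, -0.0], [0.0, 0.0, -1.0]]
ft_force: [-0.1, 0.6, -0.7]
width: 0.0281
grip_force: 24.7
```

Call:
step_arm(deltas=[{"ax": 0,"ay": 0,"az": 0,"tx": 0,"ty": 0,"tz": 0,"hand": -0.2},{"ax": 0,"ay": 0,"az": 0,"tx": 0,"ty": 0,"tz": 0,"hand": 0},{"ax": 0,"ay": 0,"az": 0,"tx": 0,"ty": 0,"tz": 0,"hand": 0.3},{"ax": 0,"ay": 0,"az": 0,"tx": 0,"ty": 0,"tz": 0,"hand": 0.3},{"ax": 0,"ay": 0,"az": 0,"tx": 0,"ty": 0,"tz": 0,"hand": 0.3},{"ax": 0,"ay": 0,"az": 0,"tx": 0,"ty": 0,"tz": 0,"hand": 0.3},{"ax": 0,"ay": 0,"az": 0,"tx": 0,"ty": 0,"tz": 0.02,"hand": 0.3},{"ax": 0,"ay": 0,"az": 0,"tx": 0,"ty": 0,"tz": 0.05,"hand": 0.5},{"ax": 0,"ay": 0,"az": 0,"tx": 0,"ty": 0,"tz": 0.09,"hand": 1},{"ax": 0,"ay": 0,"az": 0,"tx": 0,"ty": 0,"tz": 0.1,"hand": 1},{"ax": 0,"ay": 0,"az": 0,"tx": -0.2,"ty": -0.15,"tz": 0.1,"hand": 1},{"ax": 0,"ay": 0,"az": 0,"tx": -0.2,"ty": -0.15,"tz": 0.1,"hand": 1},{"ax": 0,"ay": 0,"az": 0,"tx": -0.2,"ty": -0.15,"tz": 0.1,"hand": 1},{"ax": 0,"ay": 0,"az": 0,"tx": -0.2,"ty": -0.15,"tz": 0.1,"hand": 1},{"ax": 0,"ay": 0,"az": 0,"tx": -0.2,"ty": -0.15,"tz": 0.1,"hand": 1},{"ax": 0,"ay": 0,"az": 0,"tx": -0.2,"ty": -0.15,"tz": 0.1,"hand": 1},{"ax": 0,"ay": 0,"az": 0,"tx": -0.2,"ty": -0.15,"tz": 0.1,"hand": 1},{"ax": 0,"ay": 0,"az": 0,"tx": -0.2,"ty": -0.15,"tz": 0.1,"hand": 1},{"ax": 0,"ay": 0,"az": 0,"tx": -0.2,"ty": -0.15,"tz": 0.1,"hand": 1}], force=25)

```text
time: 46.18
ee_pos: [0.4577, -0.1989, 0.1521]
ee_rot: [[0.999, 0.052, 0.001], [0.052, -0.999, -0.0], [0.001, 0.0, -1.0]]
ft_force: [0.2, 0.1, 0.1]
width: 0.093
grip_force: 0.0
```

```bash
cat > red.py <<'E'
from look import *
S=look([('blue',(.656,-.046)),('green',(.649,.08))])
for n,s in S.items():
    P=cloud(s);c=s['color'].astype(int)
    m=(c[...,0]>2.5*c[...,1])&(c[...,0]>50)&(P[...,0]>.3)&(P[...,0]<.75)&(P[...,1]<.2)&(P[...,1]>-.65)&(P[...,2]>.015)
    k,l,st,ce=cv2.connectedComponentsWithStats(m.astype(np.uint8))
    for i in range(1,k):
        if st[i,4]>25:
            v,u=np.where(l==i);z=.066 if P[l==i][:,1].mean()>-.3 else .032
            print(n,ce[i].round(1),st[i,4],cv2.minAreaRect(atz(s,np.c_[u,v],z)[:,:2].astype(np.float32)*1000),np.percentile(P[l==i][:,2],[20,50,90]).round(3))
E
python3 red.py
```

```text
46.18 [ 0.4577 -0.1989  0.1521] yaw 2.98 F [0.2 0.1 0.1] M [-0.01 -0.01 -0.03] 0.09301566917245195
blue top [np.float64(0.6579), np.float64(-0.0477), np.float64(0.0633), array([0.0498, 0.0496, 0.0497, 0.0498])]
blue side [np.float64(0.6551), np.float64(-0.0451), np.float64(0.0605), array([0.0515, 0.0497, 0.05  , 0.0507])]
green top [np.float64(0.6505), np.float64(0.0789), np.float64(0.0588), array([0.0495, 0.0499, 0.0496, 0.0497])]
green side [np.float64(0.6477), np.float64(0.0819), np.float64(0.0614), array([0.0496, 0.0493, 0.0496, 0.0494])]
top [333.9 129. ] 91 ((653.1556396484375, -49.85199737548828), (23.454910278320312, 29.79465675354004), 89.88789367675781) [0.065 0.068 0.07 ]
top [498.  203.9] 165 ((459.0721130371094, -477.6211853027344), (43.8941650390625, 25.872846603393555), 4.504827499389648) [0.031 0.033 0.036]
side [417.4 136.2] 67 ((453.7937927246094, -471.7390441894531), (44.57801055908203, 26.756620407104492), 7.121615409851074) [0.025 0.029 0.032]
side [290.1 162.4] 74 ((653.4520263671875, -42.64662170410156), (26.296524047851562, 43.68381881713867), 88.56281280517578) [0.062 0.064 0.069]
```

Call:
step_arm(deltas=[{"ax": 0,"ay": 0,"az": 2,"tx": 0.001,"ty": -0.279,"tz": 0,"hand": 1},{"ax": 0,"ay": 0,"az": 2,"tx": 0.001,"ty": -0.279,"tz": 0,"hand": 1},{"ax": 0,"ay": 0,"az": 2,"tx": 0.001,"ty": -0.279,"tz": 0,"hand": 1},{"ax": 0,"ay": 0,"az": 2,"tx": 0.001,"ty": -0.279,"tz": 0,"hand": 1},{"ax": 0,"ay": 0,"az": 2,"tx": 0.001,"ty": -0.279,"tz": 0,"hand": 1},{"ax": 0,"ay": 0,"az": 2,"tx": 0.001,"ty": -0.279,"tz": 0,"hand": 1},{"ax": 0,"ay": 0,"az": 2,"tx": 0.001,"ty": -0.279,"tz": 0,"hand": 1},{"ax": 0,"ay": 0,"az": 2,"tx": 0.001,"ty": -0.279,"tz": 0,"hand": 1},{"ax": 0,"ay": 0,"az": 2,"tx": 0.001,"ty": -0.279,"tz": 0,"hand": 1},{"ax": 0,"ay": 0,"az": 2,"tx": 0.001,"ty": -0.279,"tz": -0.03,"hand": 1},{"ax": 0,"ay": 0,"az": 2,"tx": 0.001,"ty": -0.279,"tz": -0.07,"hand": 1},{"ax": 0,"ay": 0,"az": 2,"tx": 0.001,"ty": -0.279,"tz": -0.105,"hand": 1},{"ax": 0,"ay": 0,"az": 2,"tx": 0.001,"ty": -0.279,"tz": -0.125,"hand": 1},{"ax": 0,"ay": 0,"az": 2,"tx": 0.001,"ty": -0.279,"tz": -0.1335,"hand": 1},{"ax": 0,"ay": 0,"az": 2,"tx": 0.001,"ty": -0.279,"tz": -0.1335,"hand": 1},{"ax": 0,"ay": 0,"az": 2,"tx": 0.001,"ty": -0.279,"tz": -0.1335,"hand": 1}], force=20)

```text
time: 47.62
ee_pos: [0.4591, -0.4769, 0.0188]
ee_rot: [[0.996, 0.089, 0.0], [0.089, -0.996, 0.0], [0.0, -0.0, -1.0]]
ft_force: [0.1, -0.5, -0.2]
width: 0.093
grip_force: 0.0
```

Call:
step_arm(deltas=[{"ax": 0,"ay": 0,"az": 0,"tx": 0,"ty": 0,"tz": 0,"hand": -1},{"ax": 0,"ay": 0,"az": 0,"tx": 0,"ty": 0,"tz": 0,"hand": -1},{"ax": 0,"ay": 0,"az": 0,"tx": 0,"ty": 0,"tz": 0,"hand": -1},{"ax": 0,"ay": 0,"az": 0,"tx": 0,"ty": 0,"tz": 0,"hand": -1},{"ax": 0,"ay": 0,"az": 0,"tx": 0,"ty": 0,"tz": 0,"hand": -1},{"ax": 0,"ay": 0,"az": 0,"tx": 0,"ty": 0,"tz": 0,"hand": -1},{"ax": 0,"ay": 0,"az": 0,"tx": 0,"ty": 0,"tz": 0,"hand": -1},{"ax": 0,"ay": 0,"az": 0,"tx": 0,"ty": 0,"tz": 0,"hand": -1},{"ax": 0,"ay": 0,"az": 0,"tx": 0,"ty": 0,"tz": 0,"hand": -1},{"ax": 0,"ay": 0,"az": 0,"tx": 0,"ty": 0,"tz": 0,"hand": -1},{"ax": 0,"ay": 0,"az": 0,"tx": 0,"ty": 0,"tz": 0,"hand": -1},{"ax": 0,"ay": 0,"az": 0,"tx": 0,"ty": 0,"tz": 0,"hand": -1},{"ax": 0,"ay": 0,"az": 0,"tx": 0,"ty": 0,"tz": 0,"hand": -1}], force=25)

```text
time: 48.7
ee_pos: [0.458, -0.4779, 0.0183]
ee_rot: [[0.996, 0.087, -0.0], [0.087, -0.996, 0.0], [-0.0, -0.0, -1.0]]
ft_force: [-0.8, -0.4, -1.6]
width: 0.0276
grip_force: 25.0
```

Call:
step_arm(deltas=[{"ax": 0,"ay": 0,"az": 0,"tx": 0,"ty": 0,"tz": 0.01,"hand": -1},{"ax": 0,"ay": 0,"az": 0,"tx": 0,"ty": 0,"tz": 0.03,"hand": -1},{"ax": 0,"ay": 0,"az": 0,"tx": 0,"ty": 0,"tz": 0.06,"hand": -1},{"ax": 0,"ay": 0,"az": 0,"tx": 0,"ty": 0,"tz": 0.09,"hand": -1},{"ax": 0,"ay": 0,"az": 0,"tx": 0,"ty": 0,"tz": 0.12,"hand": -1},{"ax": 0,"ay": 0,"az": 0,"tx": 0,"ty": 0,"tz": 0.132,"hand": -1},{"ax": 0,"ay": 0,"az": 0,"tx": 0,"ty": 0,"tz": 0.132,"hand": -1}], force=25)

```text
time: 49.28
ee_pos: [0.4591, -0.479, 0.1539]
ee_rot: [[0.996, 0.087, 0.004], [0.087, -0.996, -0.004], [0.004, 0.004, -1.0]]
ft_force: [-0.0, -1.5, -1.9]
width: 0.0277
grip_force: 25.0
```

```bash
python3 -c "
from look import *
look([])"
```

```text
49.28 [ 0.4591 -0.479   0.1539] yaw 5.0 F [-0.  -1.5 -1.9] M [ 0.01 -0.03 -0.01] 0.027720479849989443
```

Call:
step_arm(deltas=[{"ax": 0,"ay": 0,"az": 0,"tx": 0.003,"ty": 0.01,"tz": 0,"hand": -1},{"ax": 0,"ay": 0,"az": 0,"tx": 0.01,"ty": 0.03,"tz": 0,"hand": -1},{"ax": 0,"ay": 0,"az": 0,"tx": 0.021,"ty": 0.06,"tz": 0,"hand": -1},{"ax": 0,"ay": 0,"az": 0,"tx": 0.033,"ty": 0.095,"tz": 0,"hand": -1},{"ax": 0,"ay": 0,"az": 0,"tx": 0.045,"ty": 0.13,"tz": 0,"hand": -1},{"ax": 0,"ay": 0,"az": 0,"tx": 0.057,"ty": 0.165,"tz": 0,"hand": -1},{"ax": 0,"ay": 0,"az": 0,"tx": 0.069,"ty": 0.2,"tz": 0,"hand": -1},{"ax": 0,"ay": 0,"az": 0,"tx": 0.081,"ty": 0.235,"tz": 0,"hand": -1},{"ax": 0,"ay": 0,"az": 0,"tx": 0.093,"ty": 0.27,"tz": 0,"hand": -1},{"ax": 0,"ay": 0,"az": 0,"tx": 0.105,"ty": 0.305,"tz": 0,"hand": -1},{"ax": 0,"ay": 0,"az": 0,"tx": 0.117,"ty": 0.34,"tz": 0,"hand": -1},{"ax": 0,"ay": 0,"az": 0,"tx": 0.129,"ty": 0.375,"tz": 0,"hand": -1},{"ax": 0,"ay": 0,"az": 0,"tx": 0.141,"ty": 0.41,"tz": 0,"hand": -1},{"ax": 0,"ay": 0,"az": 0,"tx": 0.153,"ty": 0.445,"tz": 0,"hand": -1},{"ax": 0,"ay": 0,"az": 0,"tx": 0.165,"ty": 0.48,"tz": 0,"hand": -1},{"ax": 0,"ay": 0,"az": 0,"tx": 0.177,"ty": 0.515,"tz": 0,"hand": -1},{"ax": 0,"ay": 0,"az": 0,"tx": 0.186,"ty": 0.54,"tz": 0,"hand": -1},{"ax": 0,"ay": 0,"az": 0,"tx": 0.191,"ty": 0.553,"tz": 0,"hand": -1},{"ax": 0,"ay": 0,"az": 0,"tx": 0.192,"ty": 0.5558,"tz": 0,"hand": -1},{"ax": 0,"ay": 0,"az": 0,"tx": 0.192,"ty": 0.5558,"tz": 0,"hand": -1}], force=25)

```text
time: 51.05
ee_pos: [0.649, 0.0785, 0.1488]
ee_rot: [[0.996, 0.089, -0.003], [0.089, -0.996, -0.001], [-0.003, 0.001, -1.0]]
ft_force: [-0.1, -0.4, -2.0]
width: 0.0279
grip_force: 25.0
```

Call:
step_arm(deltas=[{"ax": 0,"ay": 0,"az": 0,"tx": 0,"ty": 0,"tz": 0,"hand": -1},{"ax": 0,"ay": 0,"az": 0,"tx": 0,"ty": 0,"tz": -0.015,"hand": -1},{"ax": 0,"ay": 0,"az": 0,"tx": 0,"ty": 0,"tz": -0.04,"hand": -1},{"ax": 0,"ay": 0,"az": 0,"tx": 0,"ty": 0,"tz": -0.065,"hand": -1},{"ax": 0,"ay": 0,"az": 0,"tx": 0,"ty": 0,"tz": -0.082,"hand": -1},{"ax": 0,"ay": 0,"az": 0,"tx": 0,"ty": 0,"tz": -0.09,"hand": -1},{"ax": 0,"ay": 0,"az": 0,"tx": 0,"ty": 0,"tz": -0.094,"hand": -1},{"ax": 0,"ay": 0,"az": 0,"tx": 0,"ty": 0,"tz": -0.0965,"hand": -1},{"ax": 0,"ay": 0,"az": 0,"tx": 0,"ty": 0,"tz": -0.0965,"hand": -1},{"ax": 0,"ay": 0,"az": 0,"tx": 0,"ty": 0,"tz": -0.0965,"hand": -1}], force=25)

```text
time: 51.88
ee_pos: [0.6506, 0.0776, 0.0549]
ee_rot: [[0.996, 0.087, 0.001], [0.087, -0.996, 0.0], [0.001, -0.0, -1.0]]
ft_force: [0.6, 0.1, -2.1]
width: 0.0278
grip_force: 25.0
```

```bash
python3 -c "
from look import *
look([])"
```

```text
51.88 [0.6506 0.0776 0.0549] yaw 4.98 F [ 0.6  0.1 -2.1] M [0.06 0.   0.02] 0.027768822738619445
```

Lower 2 mm more (weight bottom is 14 mm below the TCP), release, and withdraw clear.

Call:
step_arm(deltas=[{"ax": 0,"ay": 0,"az": 0,"tx": 0,"ty": 0,"tz": -0.001,"hand": -1},{"ax": 0,"ay": 0,"az": 0,"tx": 0,"ty": 0,"tz": -0.0015,"hand": -1},{"ax": 0,"ay": 0,"az": 0,"tx": 0,"ty": 0,"tz": -0.0018,"hand": -1},{"ax": 0,"ay": 0,"az": 0,"tx": 0,"ty": 0,"tz": -0.0018,"hand": -1}], force=25)

```text
time: 52.32
ee_pos: [0.6501, 0.0781, 0.0523]
ee_rot: [[0.996, 0.087, 0.0], [0.087, -0.996, 0.0], [0.0, -0.0, -1.0]]
ft_force: [-0.7, -0.0, -0.9]
width: 0.028
grip_force: 25.0
```

Call:
step_arm(deltas=[{"ax": 0,"ay": 0,"az": 0,"tx": 0,"ty": 0,"tz": 0,"hand": -0.2},{"ax": 0,"ay": 0,"az": 0,"tx": 0,"ty": 0,"tz": 0,"hand": 0},{"ax": 0,"ay": 0,"az": 0,"tx": 0,"ty": 0,"tz": 0,"hand": 0.3},{"ax": 0,"ay": 0,"az": 0,"tx": 0,"ty": 0,"tz": 0,"hand": 0.3},{"ax": 0,"ay": 0,"az": 0,"tx": 0,"ty": 0,"tz": 0,"hand": 0.3},{"ax": 0,"ay": 0,"az": 0,"tx": 0,"ty": 0,"tz": 0,"hand": 0.3},{"ax": 0,"ay": 0,"az": 0,"tx": 0,"ty": 0,"tz": 0.02,"hand": 0.3},{"ax": 0,"ay": 0,"az": 0,"tx": 0,"ty": 0,"tz": 0.05,"hand": 0.3},{"ax": 0,"ay": 0,"az": 0,"tx": 0,"ty": 0,"tz": 0.09,"hand": 0.3},{"ax": 0,"ay": 0,"az": 0,"tx": 0,"ty": 0,"tz": 0.13,"hand": 0.3},{"ax": 0,"ay": 0,"az": 0,"tx": -0.22,"ty": -0.2,"tz": 0.15,"hand": 0.3},{"ax": 0,"ay": 0,"az": 0,"tx": -0.22,"ty": -0.2,"tz": 0.15,"hand": 0.3},{"ax": 0,"ay": 0,"az": 0,"tx": -0.22,"ty": -0.2,"tz": 0.15,"hand": 0.3},{"ax": 0,"ay": 0,"az": 0,"tx": -0.22,"ty": -0.2,"tz": 0.15,"hand": 0.3},{"ax": 0,"ay": 0,"az": 0,"tx": -0.22,"ty": -0.2,"tz": 0.15,"hand": 0.3},{"ax": 0,"ay": 0,"az": 0,"tx": -0.22,"ty": -0.2,"tz": 0.15,"hand": 0.3},{"ax": 0,"ay": 0,"az": 0,"tx": -0.22,"ty": -0.2,"tz": 0.15,"hand": 0.3},{"ax": 0,"ay": 0,"az": 0,"tx": -0.22,"ty": -0.2,"tz": 0.15,"hand": 0.3},{"ax": 0,"ay": 0,"az": 0,"tx": -0.22,"ty": -0.2,"tz": 0.15,"hand": 0.3},{"ax": 0,"ay": 0,"az": 0,"tx": -0.22,"ty": -0.2,"tz": 0.15,"hand": 0.3}], force=25)

```text
time: 53.98
ee_pos: [0.4307, -0.122, 0.2024]
ee_rot: [[0.996, 0.086, 0.001], [0.086, -0.996, 0.0], [0.001, 0.0, -1.0]]
ft_force: [-0.1, 0.3, 0.6]
width: 0.0605
grip_force: 0.0
```

Call:
step_arm(deltas=[{"ax": 0,"ay": 0,"az": 0,"tx": -0.1,"ty": -0.45,"tz": 0.05,"hand": 0.3},{"ax": 0,"ay": 0,"az": 0,"tx": -0.1,"ty": -0.45,"tz": 0.05,"hand": 0.3},{"ax": 0,"ay": 0,"az": 0,"tx": -0.1,"ty": -0.45,"tz": 0.05,"hand": 0.3},{"ax": 0,"ay": 0,"az": 0,"tx": -0.1,"ty": -0.45,"tz": 0.05,"hand": 0.3},{"ax": 0,"ay": 0,"az": 0,"tx": -0.1,"ty": -0.45,"tz": 0.05,"hand": 0.3},{"ax": 0,"ay": 0,"az": 0,"tx": -0.1,"ty": -0.45,"tz": 0.05,"hand": 0.3},{"ax": 0,"ay": 0,"az": 0,"tx": -0.1,"ty": -0.45,"tz": 0.05,"hand": 0.3},{"ax": 0,"ay": 0,"az": 0,"tx": -0.1,"ty": -0.45,"tz": 0.05,"hand": 0.3},{"ax": 0,"ay": 0,"az": 0,"tx": -0.1,"ty": -0.45,"tz": 0.05,"hand": 0.3},{"ax": 0,"ay": 0,"az": 0,"tx": -0.1,"ty": -0.45,"tz": 0.05,"hand": 0.3},{"ax": 0,"ay": 0,"az": 0,"tx": -0.1,"ty": -0.45,"tz": 0.05,"hand": 0.3},{"ax": 0,"ay": 0,"az": 0,"tx": -0.1,"ty": -0.45,"tz": 0.05,"hand": 0.3},{"ax": 0,"ay": 0,"az": 0,"tx": -0.1,"ty": -0.45,"tz": 0.05,"hand": 0.3},{"ax": 0,"ay": 0,"az": 0,"tx": -0.1,"ty": -0.45,"tz": 0.05,"hand": 0.3},{"ax": 0,"ay": 0,"az": 0,"tx": -0.1,"ty": -0.45,"tz": 0.05,"hand": 0.3}], force=25)

```text
time: 55.23
ee_pos: [0.332, -0.5701, 0.2514]
ee_rot: [[0.996, 0.09, 0.0], [0.09, -0.996, 0.002], [0.0, -0.002, -1.0]]
ft_force: [-0.7, -0.2, 0.2]
width: 0.0602
grip_force: 0.0
```

```bash
python3 red.py; python3 - <<'E'
from h import *
t=snap('top','top9')
cv2.imwrite('pics/e.png',np.vstack([np.hstack([ortho(t,(.655,.018,.063),.028,.2,.26,1.5),ortho(t,(.612,.29,.376),.028,.2,.2,1.5)]),cv2.resize(t['color'][130:245,180:520][...,::-1],(690,233),interpolation=cv2.INTER_CUBIC)]))
E
```

```text
55.23 [ 0.332  -0.5701  0.2514] yaw 5.18 F [-0.7 -0.2  0.2] M [0.03 0.06 0.01] 0.06024644340009972
blue top [np.float64(0.6579), np.float64(-0.0477), np.float64(0.0629), array([0.0499, 0.0497, 0.0497, 0.0498])]
blue side [np.float64(0.6551), np.float64(-0.0451), np.float64(0.0597), array([0.0516, 0.0497, 0.05  , 0.0507])]
green top [np.float64(0.6506), np.float64(0.0789), np.float64(0.061), array([0.0498, 0.0497, 0.0496, 0.0498])]
green side [np.float64(0.6477), np.float64(0.0817), np.float64(0.0598), array([0.0502, 0.0492, 0.0496, 0.0496])]
top [333.5 128.7] 98 ((653.1549072265625, -49.845394134521484), (23.467546463012695, 29.796947479248047), 89.87541961669922) [0.066 0.068 0.07 ]
side [290.1 162.4] 73 ((653.84765625, -44.20283126831055), (42.81262969970703, 26.19356346130371), 4.226605415344238) [0.061 0.063 0.067]
side [263.1 185. ] 98 ((640.0382690429688, 82.83556365966797), (26.795000076293945, 57.00577926635742), 85.83940124511719) [0.059 0.063 0.067]
```

View pics/e.png

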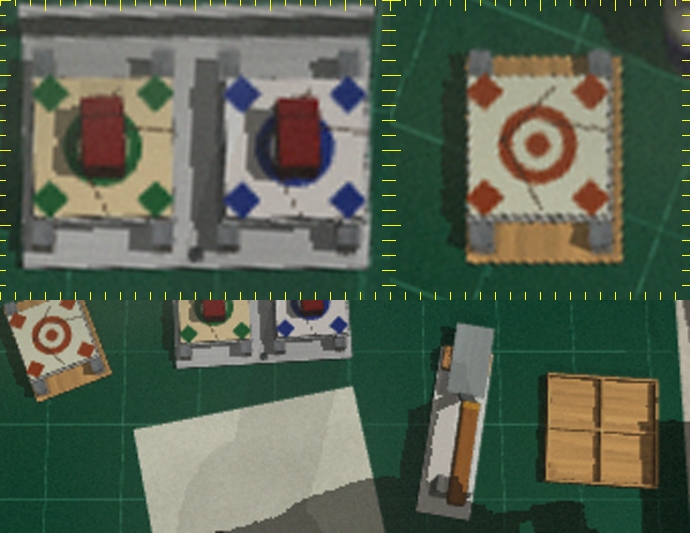

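```bash
python3 -c "
from bench import arm
print(arm.close_job())"
```

```text
the job is handed in; nothing more can be done
None
```

The job is handed in at 55 s: brown is squarely on blue's old stand, blue is in the right bay about 3 mm off-centre (my estimate), green is centred in the left bay, each carries one of the two red weights, the spatula is on its rest, and the arm never went near the jar or bottle.

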